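# Tip the spent battery cells out of the tray into the recycling box

## Robot

A 7-joint arm with a two-finger parallel gripper is mounted at the origin on the work surface; the furniture and walls round the work are solid. World frame = base frame: x ahead of the robot, y to its left, z up, the work surface at z = 0. Lengths are in m, angles in rad, forces in N, time in s.
With the tool pointing down it reaches from about 0.4 to 0.875 m from the base axis. Payload 19.3 kg.
Tool frame: the origin (TCP) lies at the very end of the fingers, on their centre line; the grasp point (between the pads) lies bot.grasp_offset behind it (bot.grasp_offset is the distance from the TCP to the grasp point, in m); z points along the fingers, y is the direction in which the jaws open and shut (so a half turn about z gives the same grasp; the last joint's range is limited). The gripper opens to 85 mm and grips with 20 to 120 N. Pads are 22 mm wide; open, the fingers measure 114 mm over their backs; the gripper's body (76 mm by 85 mm) begins 54 mm behind the grasp point. The pads swing forward as they close: fully open they stand 13 mm farther back than shut.
Start: joints at [1.239, 0.521, -0.036, 1.599, 0.021, 1.021, -0.113], TCP at [0.162, -0.604, 0.231] pointing down, gripper open.
Joint ranges: [-2.91, 2.91], [-0.3, 2.13], [-1.5, 1.42], [0.17, 2.43], [-1.26, 4.41], [0.16, 1.93], [-2.52, 2.52]. Speed limits (rad/s): [1.89, 1.89, 2.39, 2.39, 3.01, 3.01, 3.01].

## Interface

Orientations are given as [roll, pitch, yaw] about the fixed x, y, z axes, in that order (R = Rz(yaw) Ry(pitch) Rx(roll)).
In Python, from workcell import bot gives the robot as it stands. The module is installed in compiled form; this text tells all that it offers.
- The arm moves only by the shell command python3 -m handwheel 'ROWS' [OPENING] [FORCE]. ROWS is JSON, a list of rows, each a list of 6 numbers: the shift along the tool's x, y, z as a fraction of full scale, then the turn, a rotation vector about the tool's x, y, z as a fraction of full scale. In form: [[x, y, z, rx, ry, rz], ...]. A call has 1 to 8 rows; each row shifts and turns the commanded pose from where the row before left it, along the tool's axes as they then stand; what a row does not reach is not made up. Full scale, the value 1, is 0.025 m for a shift and 360 degrees for a turn. A row lasts 1/8 s, in which the tool goes at most 62.5 mm and 10.7 degrees, less where a joint would pass 70% of its speed; a pose out of reach is approached as far as the arm can. A call with a number of a shift or a turn outside -1 to 1 is refused whole. A call with a gripper value outside its range is refused whole. OPENING is the closure, from -1 (fully open) to 1 (shut), set as the call begins (- or left out, the last holds). The fingers move at their own pace and stop on an object; FORCE is the grip in N (left out, the last holds). Time passes only in rows, so rows that do not move let the fingers close. It gives the time, the measured TCP pose, the force and the opening at its end, in the units of the state.
- bot.observe(): the state, without advancing time (a new reading comes with each control period).
- bot.grab_frame(name): name is "scene" or "side" or "wrist"; returns a dict with "pixels" (480x640x3 uint8, blue, green, red), "vertical_fov" (degrees; the focal length in pixels is half the picture's height over the tangent of half this angle, whatever the lens; pixels are square), "cx", "cy" (the principal point, pixels), "R" (3x3) and "t" (3): a world point X has camera coordinates R X + t. Camera axes: x right, y down, z forward; pixel columns grow to the right and rows downward; lengths in m; the calibration is good to about 2 mm. A picture is of the moment at which its call begins. There is no depth.
- bot.job_done(): hands the job in, once; it reports no verdict.
Trained networks look in a picture, given as the dict that the camera call returned (one of the last four; its "shot" number tells which), for a name from the list of things; names that differ only in an ending like _2 or _b are one class to them, and where a whole thing is asked for, a point or a joint stands for the part that bears it (a point fixed in the world has none). Each returns a list of dicts, best first, with "score" (0 to 1); they miss things now and then, are a little off and sometimes report something else, mostly with a low value. They report only what shows in the picture. A call takes as long as a camera call. They do not tell look-alikes from the thing itself.
- bot.trace(picture, thing): "region" (480x640 bool, what is visible of it) and "point" ([column, row] in pixels, amid what is visible of it).
The state is a dict: "clock": time; "qpos": joint angles; "qd": joint speeds; "joint_efforts": joint torques, N m; "position": TCP position; "tool_rot": TCP orientation; "force": force on the tool from outside, world axes, zero at the start; "moment": the same for the moment, N m; "grip_width": finger opening in m.
Only numpy, scipy, OpenCV 4.12 (cv2) and the standard library are available. Lean on these libraries where they do the work, as an engineer would, in place of code of your own. Each camera call takes 0.05 s, during which the arm holds its last target.

## Task

Pick up the green metal tray by its black handle with the three battery cells lying in it, carry it level to the orange box and, with its open mouth low over the box, tip it so that all three cells slide off into the orange box; do not touch the cells with the fingers. Then set the empty tray back down flat on its blue mat, centred and lengthwise as it belongs, and let go. Leave everything else on the desk, and the clips in the grey box, where they are.

Things in the scene. Friction and masses are not known exactly. Their poses are not given: they have to be found in the camera images.
- tray: Loose open green metal tray, 150 mm long (x) by 86 mm wide (y), 220 g; origin at the centre of its underside, z up. Smooth floor 3 mm thick; 24 mm high walls at the back (-x) and both sides (sides 12 mm high along the last 30 mm); the +x end is open: its mouth. A steel strip outside each side wall carries the black handle bar across it. Starts on the blue mat
- tray_handle (a point): Centre of the tray's black handle bar, 10 mm behind (-x of) and 76 mm above the tray's origin. The bar is 14 mm thick (along tray x), 14 mm tall and about 92 mm long along tray y, its underside 69 mm above the tray's underside; hold it from above with the fingers closing along tray x. Axes as the tray's
- tray_mouth (a point): Middle of the edge of the tray floor at the open mouth, 75 mm ahead (+x) of the tray's origin and 3 mm above its underside. Axes as the tray's
- cell_1: One of three alike loose grey flat battery cells, 53 x 34 x 10 mm, 32 g, lying in the tray at the start; origin at the centre of its underside, z through its 10 mm thickness, x along its length
- cell_2: One of three alike loose grey flat battery cells, 53 x 34 x 10 mm, 32 g, lying in the tray at the start; origin at the centre of its underside, z through its 10 mm thickness, x along its length
- cell_3: One of three alike loose grey flat battery cells, 53 x 34 x 10 mm, 32 g, lying in the tray at the start; origin at the centre of its underside, z through its 10 mm thickness, x along its length
- orange_box: Orange open-topped box standing on the desk, fixed: 126 x 126 mm outside at the walls (134 mm over the rim), 70 mm high, walls and floor 3 mm; origin at the centre of its underside, z up. A blank white label is on its -x side. It may have changed places with the grey box
- grey_box: Grey open-topped box, otherwise like the orange one, fixed, holding two clips; not to be used. Origin at the centre of its underside
- mat: Blue flat mat fixed on the desk, 180 mm (x) by 110 mm (y), 3 mm thick, to the left or right of the robot; origin at the centre of its underside; the tray stands on it lengthwise along its x
- monitor: Fixed black computer monitor, an obstacle that never moves: seen edge-on from the robot. Its screen (about 380 mm long, roughly along world x from x = 0.38 to 0.76, between y = -0.01 and 0.09) hangs from 0.15 to 0.47 m above the desk; its foot is 160 x 175 mm. Go round its near end. Origin on the desk at the middle of its foot
- cradle_charger: Fixed black battery charger, a box 75 mm high that never moves, 374 mm along world x and 221 mm along world y; origin at the centre of its underside
- clip_1: Small bent metal belt clip 33 x 15 x 9 mm lying in the grey box; leave alone
- clip_2: Second such belt clip in the grey box; leave alone
- module: Loose black hand-held radio module 115 x 65 x 41 mm, bystander; origin at the centre of its underside
- driver: Loose red-handled screwdriver 180 mm long, bystander; origin at the centre of its underside
- tape: Loose roll of black tape, 62 mm across, 19 mm high, bystander; origin at the centre of its underside
- mouse: Loose grey computer mouse 109 x 60 x 44 mm, bystander; origin at the centre of its underside
Mind the look-alikes: they are no part of the job. What is shaped like the cell_2 but red is not meant.

How it is judged:
By the outcome, as a careful person would: the job done as asked, in the order asked, and still so for the second after the job is handed in, with the robot touching nothing.
It also fails if it takes over 61 s, if anything falls off the work surface, if the arm or the gripper's body presses on something with over 40 N, if the wrist force passes 120 N, or if a joint passes its speed limit or range.

## Working session

There is one attempt and no reset: what is moved stays moved. The work goes in short steps, Python scripts to look and compute and a shell command to move; the robot and the scene stay as the last step left them, time stands still between calls to the robot, and variables do not carry over. Pictures are saved under pics/ and viewed, and the job is handed in when it is done.

```bash
mkdir -p pics; cat > h.py <<'E'
import numpy as np, cv2
from workcell import bot
from scipy.spatial.transform import Rotation as Ro
def grab(n,save=None):
    f=bot.grab_frame(n)
    if save: cv2.imwrite('pics/'+save+'.png',f['pixels'])
    return f
def foc(f): return 240/np.tan(np.radians(f['vertical_fov'])/2)
def ray(f,p,z):
    R=np.array(f['R']);t=np.array(f['t']);d=np.array([(p[0]-f['cx'])/foc(f),(p[1]-f['cy'])/foc(f),1.])
    c=-R.T@t; d=R.T@d; return c+d*(z-c[2])/d[2]
def proj(f,X):
    c=np.array(f['R'])@np.array(X,float)+np.array(f['t']); return np.array([f['cx'],f['cy']])+foc(f)*c[:2]/c[2]
E
python3 - <<'E'
from h import *
s=bot.observe(); print({k:np.round(v,4) for k,v in s.items()}, bot.grasp_offset)
for n in ['scene','side','wrist']:
    f=grab(n,n+'0'); print(n,f['vertical_fov'],f['cx'],f['cy'],np.round(-np.array(f['R']).T@f['t'],3),[k for k in f])
    for th in ['tray','tray_handle','tray_mouth','cell_1','orange_box','grey_box','mat']:
        for r in bot.trace(f,th)[:4]: print(th,round(r['score'],2),np.round(r['point']),r['region'].sum())
E
```

```text
{'clock': np.float64(0.0), 'qpos': array([ 1.2388,  0.522 , -0.0363,  1.5999,  0.0212,  1.0211, -0.1128]), 'qd': array([-0.0003, -0.001 , -0.0007, -0.0002,  0.0009, -0.0004,  0.    ]), 'joint_efforts': array([ 8.00000e-04, -9.27116e+01,  1.98080e+00, -3.69941e+01,
        1.79000e-02,  8.00000e-03, -0.00000e+00]), 'position': array([ 0.1616, -0.6034,  0.2307]), 'tool_rot': array([-3.1405e+00,  1.0000e-04,  2.6180e-01]), 'force': array([ 0.3323, -0.4957,  0.3128]), 'moment': array([ 0.0136,  0.0109, -0.0126]), 'grip_width': np.float64(0.0854)} 0.0187
scene 53.45747424153269 318.63697470916736 235.79166085950763 [0.032 0.621 0.886] ['pixels', 'vertical_fov', 'cx', 'cy', 'R', 't', 'shot']
tray 0.63 [283. 358.] 2649
tray_handle 0.77 [282. 356.] 2663
tray_mouth 0.65 [283. 359.] 2476
tray_mouth 0.57 [175. 294.] 1388
cell_1 0.78 [285. 343.] 215
cell_1 0.77 [299. 353.] 196
cell_1 0.74 [287. 370.] 422
cell_1 0.66 [345. 427.] 522
orange_box 0.83 [404. 200.] 2770
mat 0.7 [174. 296.] 1384
mat 0.68 [293. 393.] 1214
side 46.75896155062594 320.24381028598526 231.3387553004799 [ 0.25  -1.224  0.64 ] ['pixels', 'vertical_fov', 'cx', 'cy', 'R', 't', 'shot']
tray 0.71 [263. 220.] 618
tray_handle 0.96 [262. 219.] 820
tray_handle 0.73 [385. 267.] 1851
tray_mouth 0.59 [264. 221.] 704
tray_mouth 0.56 [384. 269.] 2029
cell_1 0.66 [252. 218.] 119
cell_1 0.54 [269. 223.] 37
orange_box 0.76 [284. 316.] 4473
grey_box 0.9 [385. 268.] 1853
mat 0.6 [248. 233.] 206
wrist 67.85310235221105 321.0620429433336 230.62317508581117 [ 0.229 -0.586  0.375] ['pixels', 'vertical_fov', 'cx', 'cy', 'R', 't', 'shot']
```

View pics/scene0.png

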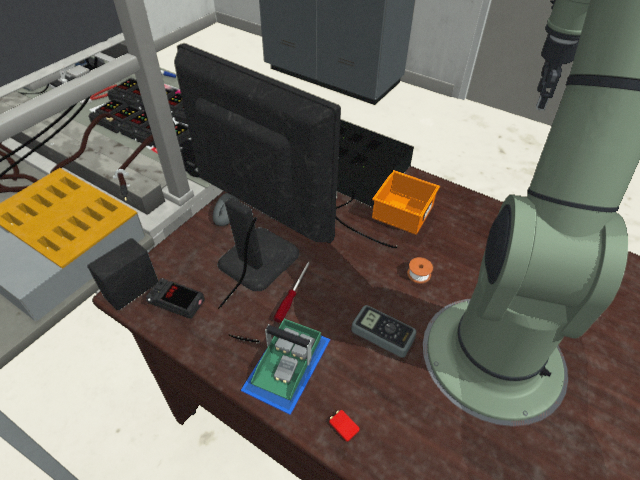

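View pics/side0.png

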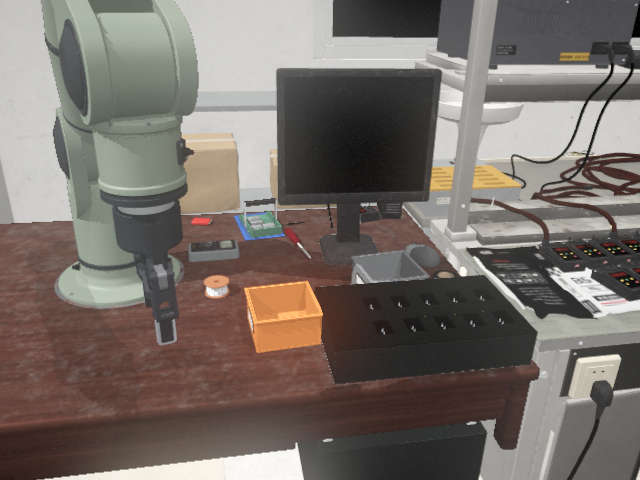

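View pics/wrist0.png

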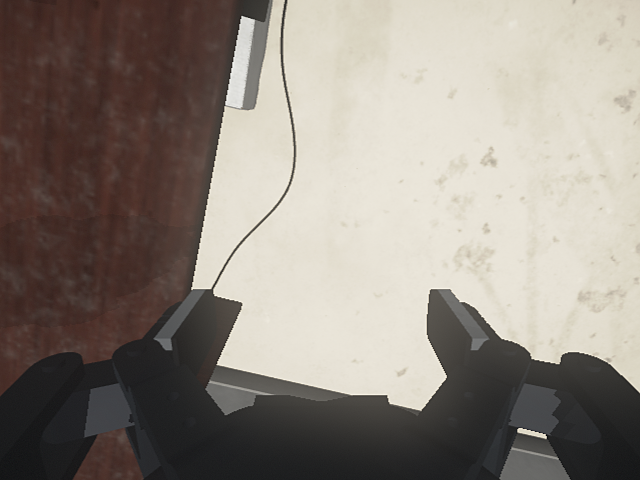

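Candidates in the scene picture: cells in the green tray at (285,343), (299,353) and (287,370). The red look-alike at (345,427) is not meant. The boxes are orange at (404,200) and, in the side view, grey at (385,268). I'll check the choice with close crops and measure.

```bash
python3 - <<'E'
from h import *
f=grab('scene'); g=grab('side')
a=cv2.resize(f['pixels'][305:420,225:345],None,fx=5,fy=5,interpolation=cv2.INTER_CUBIC);cv2.imwrite('pics/c1.png',a)
a=cv2.resize(g['pixels'][180:260,220:330],None,fx=7,fy=7,interpolation=cv2.INTER_CUBIC);cv2.imwrite('pics/c2.png',a)
for z,p in [(.079,(285,335)),(.003,(293,393))]: print(ray(f,p,z).round(3))
# blue mat corners
hsv=cv2.cvtColor(f['pixels'],cv2.COLOR_BGR2HSV)
m=((hsv[...,0]>100)&(hsv[...,0]<125)&(hsv[...,1]>150)&(hsv[...,2]>80)).astype(np.uint8); m[:300]=0
ys,xs=np.nonzero(m);h=cv2.convexHull(np.c_[xs,ys].astype(np.int32));ap=cv2.approxPolyDP(h,4,True)[:,0];
for p in ap: print(p,ray(f,p,.003).round(3))
for (ff,n) in ((f,'scene'),(g,'side')):
  for th,z in (('orange_box',.07),('tray_handle',.08),('driver',.01),('mouse',0.02),('module',.02)):
    for r in bot.trace(ff,th)[:1]: 
        print(n,th,round(r['score'],2),np.round(r['point']),ray(ff,r['point'],z).round(3))
        if th=='orange_box':
            ys,xs=np.nonzero(r['region']);h=cv2.convexHull(np.c_[xs,ys].astype(np.int32));ap=cv2.approxPolyDP(h,3,True)[:,0]
            for p in ap: print('  ',p,ray(ff,p,.07).round(3))
E
```

```text
[0.357 0.239 0.079]
[0.297 0.298 0.003]
[329 339] [0.304 0.158 0.003]
[290 413] [0.279 0.334 0.003]
[241 390] [0.385 0.35  0.003]
[263 354] [0.398 0.264 0.003]
[321 336] [0.322 0.162 0.003]
scene orange_box 0.76 [407. 198.] [ 0.341 -0.263  0.07 ]
   [438 185] [ 0.297 -0.357  0.07 ]
   [433 203] [ 0.279 -0.285  0.07 ]
   [416 232] [ 0.27  -0.167  0.07 ]
   [372 216] [ 0.384 -0.156  0.07 ]
   [373 197] [ 0.416 -0.219  0.07 ]
   [394 170] [ 0.422 -0.347  0.07 ]
scene tray_handle 0.59 [280. 352.] [0.342 0.275 0.08 ]
scene driver 0.6 [284. 301.] [0.438 0.137 0.01 ]
scene mouse 0.6 [222. 211.] [0.739 0.002 0.02 ]
side orange_box 0.93 [285. 316.] [ 0.351 -0.338  0.07 ]
   [320 343] [ 0.402 -0.432  0.07 ]
   [256 352] [ 0.29  -0.442  0.07 ]
   [245 289] [ 0.283 -0.225  0.07 ]
   [308 281] [ 0.415 -0.21   0.07 ]
   [322 311] [ 0.424 -0.33   0.07 ]
side tray_handle 0.75 [262. 217.] [0.346 0.128 0.08 ]
side driver 0.52 [294. 239.] [0.431 0.133 0.01 ]
side mouse 0.79 [422. 254.] [ 0.739 -0.024  0.02 ]
side module 0.55 [368. 217.] [0.664 0.24  0.02 ]
```

View pics/c1.png

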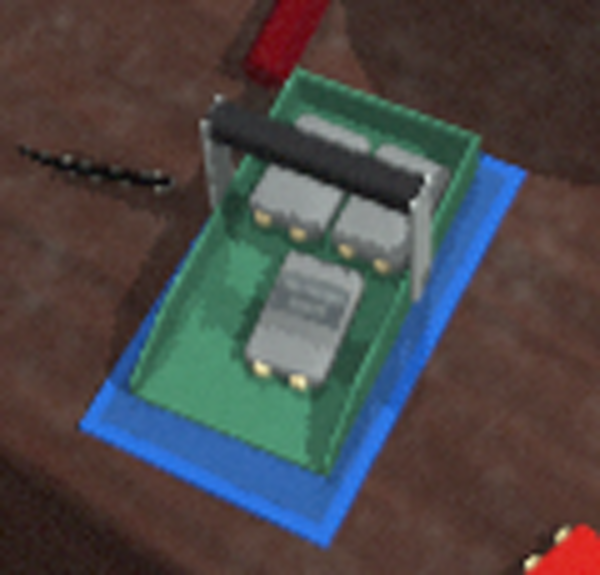

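View pics/c2.png

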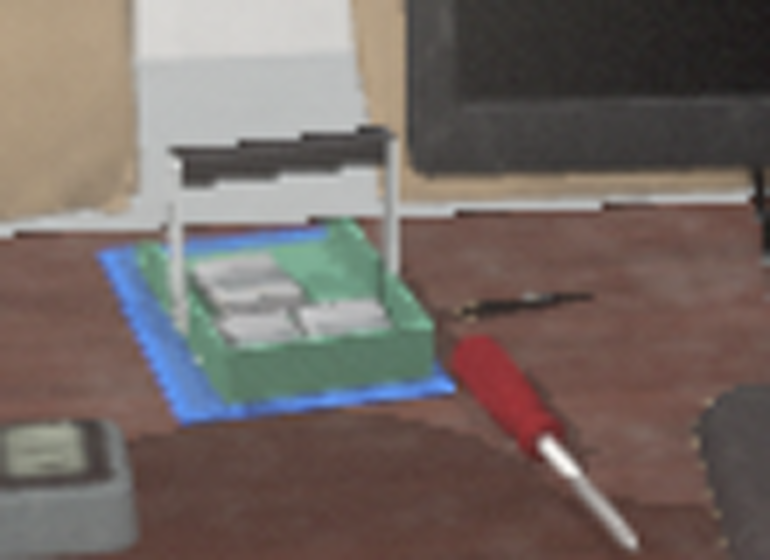

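The crops show the tray's mouth pointing left of the robot (+y, crop (230,430)), with the red screwdriver behind its back wall. The three grey cells lie on the tray floor. The loose red cell is at the lower right. Next I fit the tray, mat and box poses.

```bash
cat >> h.py <<'E'
from scipy.optimize import least_squares
def fit(obs,x0):
    # obs: list (frame, local xyz, pixel)
    def res(x):
        c,s=np.cos(x[2]),np.sin(x[2]); r=[]
        for f,l,p in obs:
            r+=list(proj(f,[x[0]+c*l[0]-s*l[1],x[1]+s*l[0]+c*l[1],l[2]])-p)
        return r
    o=least_squares(res,x0,loss='soft_l1'); return o.x,np.array(res(o.x)).reshape(-1,2)
E
python3 - <<'E'
from h import *
f=grab('scene'); g=grab('side')
s=lambda a,b:np.array([a/5+225-.4,b/5+305-.4]); d=lambda a,b:np.array([a/7+220-.43,b/7+180-.43])
x,r=fit([(f,(-.09,-.055,.003),s(525,172)),(f,(.09,-.055,.003),s(325,548)),(f,(.09,.055,.003),s(80,428)),
 (g,(-.09,-.055,.003),d(182,422)),(g,(.09,-.055,.003),d(97,252)),(g,(-.09,.055,.003),d(455,390)) ][:],[.34,.25,1.7]); print('mat',x.round(4),np.degrees(x[2]).round(1));print(r.round(1).tolist())
x,r=fit([(f,(-.075,.043,.027),s(296,67)),(f,(-.075,-.043,.027),s(481,135)),(f,(.075,-.043,.015),s(328,462)),(f,(.075,.043,.006),s(130,388)),
 (f,(-.01,.046,.079),s(222,122)),(f,(-.01,-.046,.079),s(425,185)),
 (g,(-.01,-.046,.079),d(180,166)),(g,(-.01,.046,.079),d(385,143)),(g,(-.075,-.043,.027),d(230,363)),(g,(-.075,.043,.027),d(435,325))],[.34,.25,1.7]); print('tray',x.round(4),np.degrees(x[2]).round(1));print(r.round(1).tolist())
a=cv2.resize(f['pixels'][160:240,360:450],None,fx=7,fy=7,interpolation=cv2.INTER_CUBIC);cv2.imwrite('pics/c3.png',a)
a=cv2.resize(g['pixels'][270:360,235:335],None,fx=6,fy=6,interpolation=cv2.INTER_CUBIC);cv2.imwrite('pics/c4.png',a)
E
```

```text
mat [0.2378 0.2394 1.7101] 98.0
[[-0.6, -0.3], [-0.8, -0.4], [101.7, 49.6], [1.1, 0.3], [1.6, 0.3], [-78.8, 9.5]]
tray [0.3476 0.2457 2.7517] 157.7
[[2.8, -0.6], [-69.9, 5.3], [-1.0, 0.4], [75.7, -5.8], [34.9, -4.0], [-46.3, 6.2], [22.3, -6.6], [-17.0, 8.0], [36.7, -15.5], [-0.8, 1.4]]
```

View pics/c3.png

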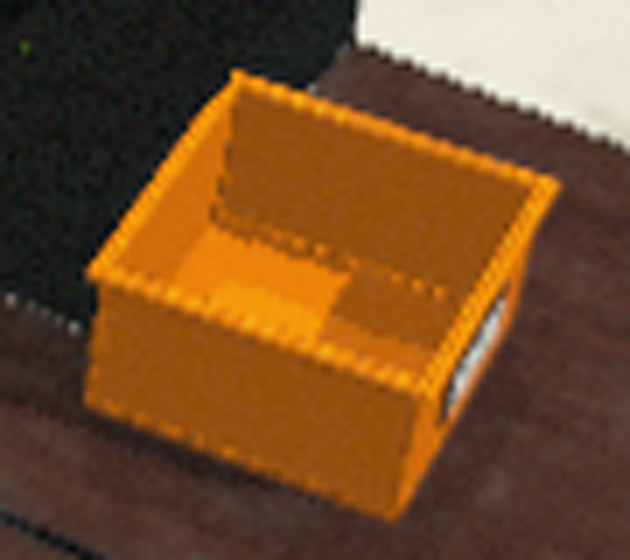

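View pics/c4.png

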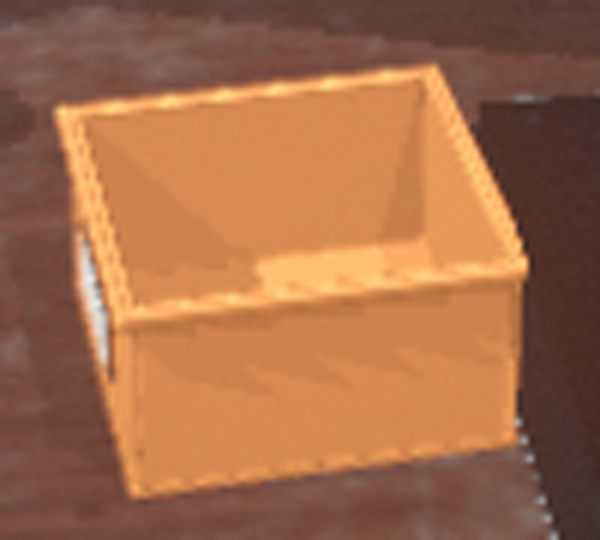

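I had the sign of y swapped: tray +y points toward the robot. Refitting.

```bash
python3 - <<'E'
from h import *
f=grab('scene'); g=grab('side')
s=lambda a,b:np.array([a/5+225-.4,b/5+305-.4]); d=lambda a,b:np.array([a/7+220-.43,b/7+180-.43])
x,r=fit([(f,(-.09,.055,.003),s(525,172)),(f,(.09,.055,.003),s(325,548)),(f,(.09,-.055,.003),s(80,428)),
 (g,(-.09,.055,.003),d(182,422)),(g,(.09,.055,.003),d(97,252)),(g,(-.09,-.055,.003),d(455,390)) ][:],[.34,.25,1.7]); print('mat',x.round(4),np.degrees(x[2]).round(1));print(r.round(1).tolist())
x,r=fit([(f,(-.075,-.043,.027),s(296,67)),(f,(-.075,.043,.027),s(481,135)),(f,(.075,.043,.015),s(328,462)),(f,(.075,-.043,.006),s(130,388)),
 (f,(-.01,-.046,.079),s(222,122)),(f,(-.01,.046,.079),s(425,185)),
 (g,(-.01,.046,.079),d(180,166)),(g,(-.01,-.046,.079),d(385,143)),(g,(-.075,.043,.027),d(230,363)),(g,(-.075,-.043,.027),d(435,325))],[.34,.25,1.7]); print('tray',x.round(4),np.degrees(x[2]).round(1));print(r.round(1).tolist())
x[2];print('handle',x[0]-.01*np.cos(x[2]),x[1]-.01*np.sin(x[2]))
s=lambda a,b:np.array([a/7+360-.43,b/7+160-.43]); d=lambda a,b:np.array([a/6+235-.42,b/6+270-.42])
q=.067
x,r=fit([(f,(q,-q,.07),s(234,74)),(f,(-q,-q,.07),s(558,182)),(f,(-q,q,.07),s(425,390)),(f,(q,q,.07),s(90,270)),(g,(-q,q,.07),d(58,108)),(g,(q,q,.07),d(437,67)),(g,(q,-q,.07),d(525,268)),(g,(-q,-q,.07),d(125,318))],[.35,-.28,0.]);print('box',x.round(4),np.degrees(x[2]).round(1));print(r.round(1).tolist())
E
```

```text
mat [0.3441 0.2546 1.7115] 98.1
[[0.4, 0.3], [0.5, 0.3], [-0.4, 0.1], [0.2, 0.4], [0.7, 0.4], [0.4, 0.4]]
tray [0.3489 0.2468 1.7573] 100.7
[[0.1, -0.4], [0.2, -0.2], [0.2, 0.3], [0.4, 0.6], [-2.1, -1.2], [0.1, 2.5], [-0.6, 1.4], [1.9, 1.1], [-0.3, -0.7], [0.7, 0.8]]
handle 0.35076311849278946 0.23697808684475222
box [ 0.3535 -0.2821  0.0785] 4.5
[[-0.7, 0.1], [0.1, 0.7], [0.9, 1.9], [-0.9, 0.8], [0.1, 0.4], [0.5, 0.3], [2.2, 0.5], [-1.6, 0.9]]
```

Tray centre is (0.349, 0.247) at yaw 100.7°. The box is at (0.3535, -0.282). I'll write a row planner and go round the monitor's near end.

```bash
cat >> h.py <<'E'
def plan(p,R,wps):
    """wps: (pos, rpy, nrows). prints rows in tool axes"""
    p=np.array(p,float); R=R.as_matrix()
    for (q,rpy,n) in wps:
        q=np.array(q,float); Rt=Ro.from_euler('xyz',rpy).as_matrix()
        out=[]
        for i in range(n):
            k=n-i
            dp=R.T@(q-p)/k/.025
            rv=Ro.from_matrix(R.T@Rt).as_rotvec()/k/(2*np.pi)
            row=np.r_[dp.round(2),rv.round(4)]; out.append(row)
            p=p+R@row[:3]*.025; R=R@Ro.from_rotvec(row[3:]*2*np.pi).as_matrix()
        print('->',q,'n',n)
        for j in range(0,n,8): print('['+','.join('['+','.join('%g'%(v+0) for v in r)+']' for r in out[j:j+8])+']')
    print('end',p.round(4))
def now():
    s=bot.observe(); return np.array(s['position']),Ro.from_euler('xyz',s['tool_rot']),s
def show(s): print({k:np.round(s[k],3).tolist() for k in ('clock','qpos','position','tool_rot','force','grip_width')})
PI=np.pi
E
python3 - <<'E'
from h import *
p,R,s=now(); D=PI/180
plan(p,R,[((.24,-.15,.36),(PI,0,80*D),20)])
E
```

```text
-> [ 0.24 -0.15  0.36] n 20
[[0.39,-0.84,-0.26,0,0,-0.009],[0.43,-0.81,-0.26,0,0,-0.009],[0.48,-0.79,-0.26,0,0,-0.009],[0.52,-0.76,-0.26,0,0,-0.009],[0.56,-0.73,-0.26,0,0,-0.009],[0.6,-0.69,-0.26,0,0,-0.009],[0.64,-0.66,-0.26,0,0,-0.009],[0.68,-0.62,-0.26,0,0,-0.009]]
[[0.71,-0.58,-0.26,0,0,-0.009],[0.75,-0.54,-0.26,0,0,-0.0091],[0.77,-0.5,-0.25,0,0,-0.009],[0.8,-0.45,-0.26,0,0,-0.0091],[0.83,-0.41,-0.25,0,0,-0.009],[0.85,-0.36,-0.26,0,0,-0.0091],[0.87,-0.31,-0.25,0,0,-0.009],[0.88,-0.26,-0.26,0,0,-0.0091]]
[[0.9,-0.21,-0.25,0,0,-0.009],[0.91,-0.16,-0.26,0,0,-0.0091],[0.91,-0.11,-0.25,0,0,-0.009],[0.92,-0.06,-0.26,0,0,-0.0091]]
end [ 0.24   -0.15    0.3601]
```

```bash
python3 -m handwheel '[[0.39,-0.84,-0.26,0,0,-0.009],[0.43,-0.81,-0.26,0,0,-0.009],[0.48,-0.79,-0.26,0,0,-0.009],[0.52,-0.76,-0.26,0,0,-0.009],[0.56,-0.73,-0.26,0,0,-0.009],[0.6,-0.69,-0.26,0,0,-0.009],[0.64,-0.66,-0.26,0,0,-0.009],[0.68,-0.62,-0.26,0,0,-0.009]]' -1
python3 -m handwheel '[[0.71,-0.58,-0.26,0,0,-0.009],[0.75,-0.54,-0.26,0,0,-0.009],[0.77,-0.5,-0.25,0,0,-0.009],[0.8,-0.45,-0.26,0,0,-0.009],[0.83,-0.41,-0.25,0,0,-0.009],[0.85,-0.36,-0.26,0,0,-0.009],[0.87,-0.31,-0.25,0,0,-0.009],[0.88,-0.26,-0.26,0,0,-0.009]]'
python3 -c "
from h import *
p,R,s=now();show(s)
plan(p,R,[((.24,-.15,.36),(PI,0,1.396),4),((.25,.14,.36),(PI,0,2.7),13)])"
```

```text
clock: 3.0
position: [0.193, -0.4216, 0.2836]
tool_rot: [3.141, 0.0, 0.716]
force: [0.1, -0.4, 0.3]
grip_width: 0.0854
clock: 4.0
position: [0.2249, -0.2394, 0.335]
tool_rot: [3.141, 0.0, 1.17]
force: [-0.0, 0.2, 0.8]
grip_width: 0.0858
{'clock': 4.0, 'qpos': [1.036, -0.09, -0.363, 2.114, -0.036, 1.112, 0.289], 'position': [0.225, -0.239, 0.335], 'tool_rot': [3.141, 0.0, 1.17], 'force': [-0.017, 0.24, 0.794], 'grip_width': 0.086}
-> [ 0.24 -0.15  0.36] n 4
[[0.88,-0.21,-0.25,0,0,-0.009],[0.89,-0.16,-0.25,0,0,-0.009],[0.9,-0.11,-0.25,0,0,-0.009],[0.91,-0.05,-0.25,0,0,-0.0089]]
-> [0.25 0.14 0.36] n 13
[[0.88,-0.13,0,0,0,-0.016],[0.89,-0.04,0,0,0,-0.016],[0.89,0.05,0,0,0,-0.016],[0.88,0.14,0,0,0,-0.016],[0.86,0.23,0,0,0,-0.016],[0.84,0.32,0,0,0,-0.0159],[0.8,0.4,0,0,0,-0.016],[0.76,0.48,0,0,0,-0.0159]]
[[0.7,0.55,0,0,0,-0.016],[0.64,0.62,0,0,0,-0.0159],[0.58,0.68,0,0,0,-0.016],[0.51,0.73,0,0,0,-0.0159],[0.44,0.78,0,0,0,-0.016]]
end [0.2499 0.1399 0.3599]
```

```bash
python3 -m handwheel '[[0.88,-0.21,-0.25,0,0,-0.009],[0.89,-0.16,-0.25,0,0,-0.009],[0.9,-0.11,-0.25,0,0,-0.009],[0.91,-0.05,-0.25,0,0,-0.009]]'
python3 -c "
from h import *
p,R,s=now();show(s)"
```

```text
clock: 4.5
position: [0.2404, -0.15, 0.36]
tool_rot: [3.142, 0.0, 1.396]
force: [0.0, -0.3, 0.2]
grip_width: 0.0853
{'clock': 4.5, 'qpos': [0.934, -0.21, -0.464, 2.136, -0.101, 1.196, 0.341], 'position': [0.24, -0.15, 0.36], 'tool_rot': [3.142, 0.0, 1.396], 'force': [0.034, -0.281, 0.153], 'grip_width': 0.085}
```

```bash
python3 -m handwheel '[[0.88,-0.13,0,0,0,-0.016],[0.89,-0.04,0,0,0,-0.016],[0.89,0.05,0,0,0,-0.016],[0.88,0.14,0,0,0,-0.016],[0.86,0.23,0,0,0,-0.016],[0.84,0.32,0,0,0,-0.016],[0.8,0.4,0,0,0,-0.016],[0.76,0.48,0,0,0,-0.016]]'
python3 -c "
from h import *
p,R,s=now();show(s)
plan(p,R,[((.25,.14,.36),(PI,0,2.7),5),((.351,.237,.16),(PI,0,190.7*PI/180),10)])"
```

```text
clock: 5.5
position: [0.2462, 0.0286, 0.3598]
tool_rot: [3.141, -0.0, 2.203]
force: [0.8, 0.1, 0.6]
grip_width: 0.0853
{'clock': 5.5, 'qpos': [0.387, -0.299, -0.529, 2.186, -0.159, 1.22, 0.565], 'position': [0.246, 0.029, 0.36], 'tool_rot': [3.141, -0.0, 2.203], 'force': [0.844, 0.057, 0.616], 'grip_width': 0.085}
-> [0.25 0.14 0.36] n 5
[[0.7,0.55,0,0,0,-0.0158],[0.64,0.62,0,0,0,-0.0158],[0.58,0.68,0,0,0,-0.0158],[0.51,0.73,0,0,0,-0.0158],[0.43,0.78,-0.01,0,0,-0.0159]]
-> [0.351 0.237 0.16 ] n 10
[[-0.2,0.52,0.8,0,0,-0.01],[-0.23,0.51,0.8,0,0,-0.01],[-0.26,0.49,0.8,0,0,-0.01],[-0.29,0.48,0.8,0,0,-0.01],[-0.32,0.46,0.8,0,0,-0.01],[-0.35,0.44,0.8,0,0,-0.01],[-0.38,0.41,0.8,0,0,-0.01],[-0.41,0.39,0.8,0,0,-0.01]]
[[-0.43,0.36,0.8,0,0,-0.01],[-0.45,0.34,0.8,0,0,-0.01]]
end [0.351  0.2371 0.16  ]
```

```bash
python3 -m handwheel '[[0.7,0.55,0,0,0,-0.016],[0.64,0.62,0,0,0,-0.016],[0.58,0.68,0,0,0,-0.016],[0.51,0.73,0,0,0,-0.016],[0.43,0.78,0,0,0,-0.016]]'
python3 -m handwheel '[[-0.2,0.52,0.8,0,0,-0.01],[-0.23,0.51,0.8,0,0,-0.01],[-0.26,0.49,0.8,0,0,-0.01],[-0.29,0.48,0.8,0,0,-0.01],[-0.32,0.46,0.8,0,0,-0.01],[-0.35,0.44,0.8,0,0,-0.01],[-0.38,0.41,0.8,0,0,-0.01],[-0.41,0.39,0.8,0,0,-0.01]]'
python3 -c "
from h import *
p,R,s=now();show(s)
f=grab('wrist','w1');
for th in ['tray_handle','cell_1']:
  for r in bot.trace(f,th)[:4]: print(th,r['score'],np.round(r['point']))
plan(p,R,[((.351,.237,.15),(PI,0,190.7*PI/180),3)])"
```

```text
clock: 6.12
position: [0.2502, 0.1396, 0.3598]
tool_rot: [-3.142, 0.0, 2.705]
force: [-0.4, 0.2, -0.3]
grip_width: 0.0853
clock: 7.12
position: [0.3313, 0.2169, 0.1991]
tool_rot: [3.141, -0.0, -3.077]
force: [-0.1, -0.8, -0.0]
grip_width: 0.0854
{'clock': 7.125, 'qpos': [0.006, 0.296, -0.863, 2.166, 0.313, 0.805, 0.58], 'position': [0.331, 0.217, 0.199], 'tool_rot': [3.141, -0.0, -3.077], 'force': [-0.135, -0.809, -0.005], 'grip_width': 0.085}
tray_handle 0.84 [364. 233.]
cell_1 0.95 [430.  35.]
cell_1 0.85 [382. 213.]
cell_1 0.77 [310. 210.]
cell_1 0.72 [319. 247.]
-> [0.351 0.237 0.15 ] n 3
[[-0.28,0.25,0.65,0,0,-0.0065],[-0.29,0.24,0.66,0,0,-0.0065],[-0.3,0.23,0.65,0,0,-0.0065]]
end [0.3511 0.2371 0.1501]
```

View pics/w1.png

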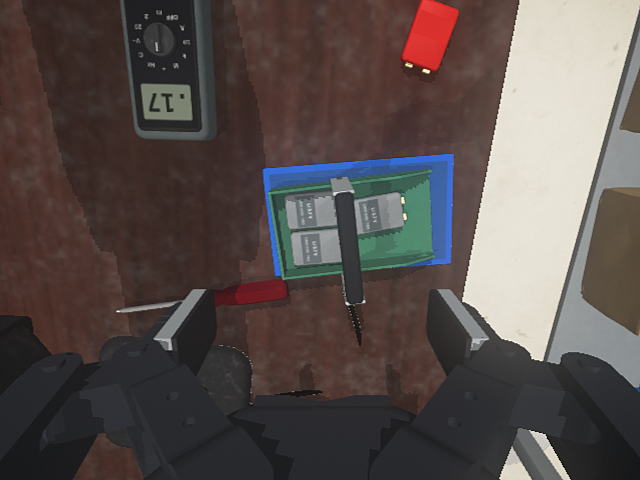

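The wrist view shows the black bar from about (345,193) to (354,303). The three grey cells lie under it, and the red look-alike is at (430,35). I refine the bar position from this view.

```bash
python3 -c "
from h import *
p,R,s=now()
f=grab('wrist')
a=ray(f,(346,193),.086);b=ray(f,(353.5,303),.086);print(a,b,(a+b)/2,np.degrees(np.arctan2(*(a-b)[[1,0]])))
for c in [(264,169),(452,155),(453,264),(274,281)]: print(ray(f,c,.003).round(4))
for c in [(270,192),(285,278)]: print(ray(f,c,.027).round(4))
plan(p,R,[((.351,.237,.15),(PI,0,190.7*PI/180),3)])"
```

```text
[0.30454099 0.2324846  0.086     ] [0.39225165 0.24558321 0.086     ] [0.34839632 0.2390339  0.086     ] -171.50628878561673
[0.3008 0.1601 0.003 ]
[0.277  0.3351 0.003 ]
[0.3849 0.3538 0.003 ]
[0.415  0.1724 0.003 ]
[0.318  0.1694 0.027 ]
[0.4003 0.1856 0.027 ]
-> [0.351 0.237 0.15 ] n 3
[[-0.29,0.25,0.66,0,-0.0001,-0.0066],[-0.3,0.25,0.66,0,-0.0001,-0.0066],[-0.31,0.23,0.65,0,-0.0002,-0.0067]]
end [0.351  0.2371 0.15  ]
```

```bash
python3 -c "
from h import *
p,R,s=now()
plan(p,R,[((.350,.238,.13),(PI,0,190*PI/180),4),((.350,.238,.061),(PI,0,190*PI/180),4)])"
```

```text
-> [0.35  0.238 0.13 ] n 4
[[-0.21,0.21,0.7,0,0,-0.0045],[-0.21,0.2,0.7,0,-0.0001,-0.0045],[-0.22,0.19,0.7,0,0,-0.0045],[-0.22,0.18,0.69,0,-0.0001,-0.0046]]
-> [0.35  0.238 0.061] n 4
[[0,0,0.69,0,0,0],[0,0,0.69,0,0,0],[0,0,0.69,0,0,0],[0,0,0.69,0,0,0]]
end [0.3501 0.2379 0.0611]
```

```bash
python3 -m handwheel '[[-0.21,0.21,0.7,0,0,-0.0045],[-0.21,0.2,0.7,0,0,-0.0045],[-0.22,0.19,0.7,0,0,-0.0045],[-0.22,0.18,0.69,0,0,-0.0046],[0,0,0.69,0,0,0],[0,0,0.69,0,0,0],[0,0,0.69,0,0,0],[0,0,0.69,0,0,0]]'
python3 -m handwheel '[[0,0,0,0,0,0]]'
python3 -c "
from h import *
p,R,s=now();show(s)
f=grab('wrist','w2');f=grab('scene');cv2.imwrite('pics/s2.png',cv2.resize(f['pixels'][280:430,200:380],None,fx=4,fy=4))"
```

```text
clock: 8.32
position: [0.3514, 0.2375, 0.0616]
tool_rot: [-3.142, 0.002, -2.969]
force: [0.3, -0.3, 1.1]
grip_width: 0.0854
clock: 8.45
position: [0.3508, 0.2373, 0.0613]
tool_rot: [-3.141, 0.0, -2.968]
force: [0.1, -0.0, 0.0]
grip_width: 0.0855
{'clock': 8.45, 'qpos': [-0.234, 0.587, -0.642, 2.217, 0.695, 0.545, 0.334], 'position': [0.351, 0.237, 0.061], 'tool_rot': [-3.141, 0.0, -2.968], 'force': [0.147, -0.012, 0.016], 'grip_width': 0.085}
```

View pics/w2.png

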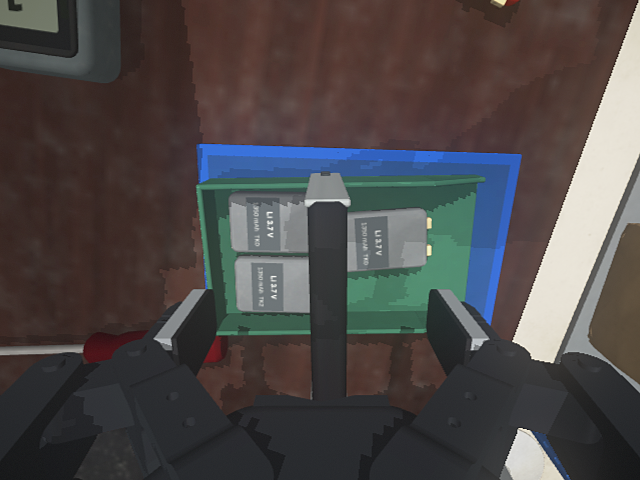

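View pics/s2.png

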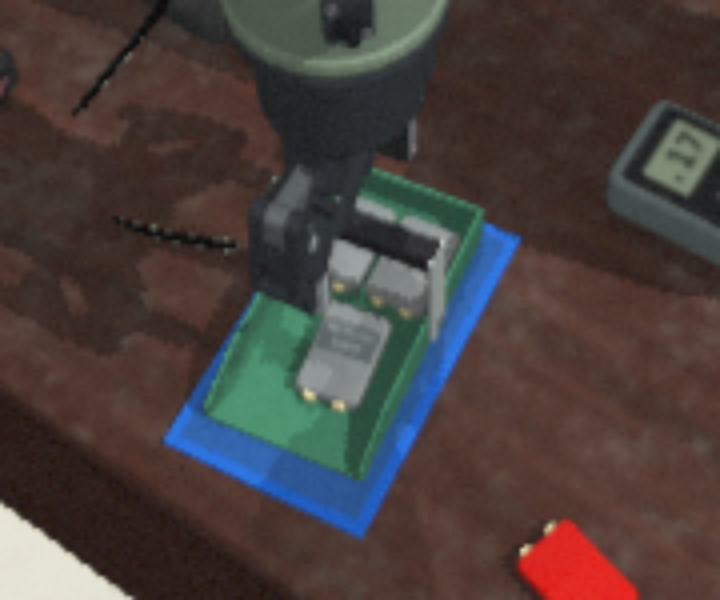

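The bar stands centred between the jaws (column 328, with the jaw midpoint at 321) and the fingers are clear of the cells. Closing.

```bash
python3 -m handwheel '[[0,0,0,0,0,0],[0,0,0,0,0,0],[0,0,0,0,0,0],[0,0,0,0,0,0]]' 1 70
python3 -m handwheel '[[0,0,0,0,0,0],[0,0,0,0,0,0]]'
python3 -c "
from h import *
p,R,s=now();show(s)
f=grab('wrist','w3');f=grab('scene');cv2.imwrite('pics/s3.png',cv2.resize(f['pixels'][280:430,200:380],None,fx=4,fy=4))"
```

```text
clock: 9.05
position: [0.351, 0.2377, 0.061]
tool_rot: [3.141, 0.0, -2.967]
force: [-5.7, -8.1, 49.7]
grip_width: 0.0129
clock: 9.3
position: [0.351, 0.2377, 0.0611]
tool_rot: [-3.142, 0.0, -2.967]
force: [-0.7, -1.2, 10.7]
grip_width: 0.0128
{'clock': 9.3, 'qpos': [-0.234, 0.587, -0.642, 2.216, 0.696, 0.545, 0.334], 'position': [0.351, 0.238, 0.061], 'tool_rot': [-3.142, 0.0, -2.967], 'force': [-0.717, -1.158, 10.701], 'grip_width': 0.013}
```

View pics/w3.png

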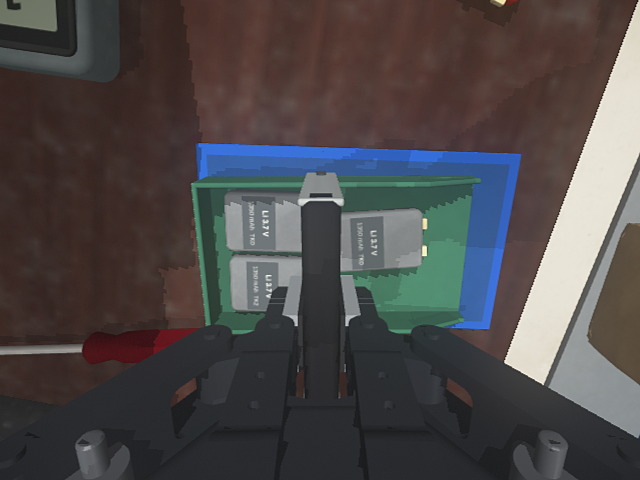

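View pics/s3.png

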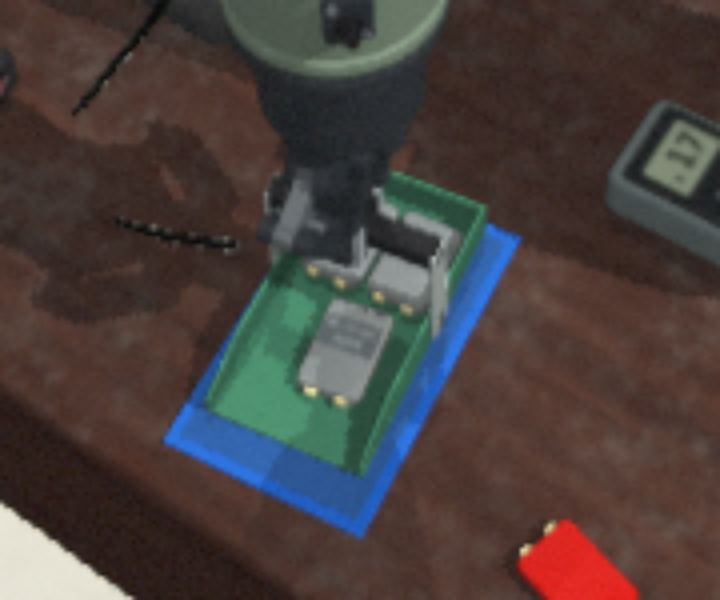

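The bar is gripped (width 12.8 mm) and the cells are undisturbed. Lifting gently.

```bash
python3 -m handwheel '[[0,0,-0.2,0,0,0],[0,0,-0.4,0,0,0],[0,0,-0.6,0,0,0],[0,0,-0.6,0,0,0],[0,0,-0.4,0,0,0],[0,0,-0.2,0,0,0]]'
python3 -c "
from h import *
p,R,s=now();show(s)
f=grab('wrist','w4');f=grab('side');cv2.imwrite('pics/d4.png',cv2.resize(f['pixels'][150:270,200:340],None,fx=5,fy=5))
D=PI/180
plan(p,R,[((.255,.15,.36),(PI,0,172*D),16),((.255,-.12,.36),(PI,0,150*D),14)])
"
```

```text
clock: 10.15
position: [0.3511, 0.2375, 0.1214]
tool_rot: [3.141, 0.001, -2.967]
force: [-0.4, 0.0, -2.5]
grip_width: 0.0126
{'clock': 10.15, 'qpos': [-0.129, 0.482, -0.764, 2.178, 0.54, 0.675, 0.475], 'position': [0.351, 0.238, 0.121], 'tool_rot': [3.141, 0.001, -2.967], 'force': [-0.355, 0.034, -2.511], 'grip_width': 0.013}
-> [0.255 0.15  0.36 ] n 16
[[0.27,-0.17,-0.6,0,0,0.0031],[0.27,-0.18,-0.6,0,0,0.0031],[0.27,-0.18,-0.6,0,0,0.0031],[0.26,-0.19,-0.6,0,0,0.0031],[0.26,-0.2,-0.6,0,0,0.0031],[0.26,-0.2,-0.6,0,0,0.0031],[0.25,-0.2,-0.59,0,0,0.0031],[0.25,-0.21,-0.6,0,0,0.0031]]
[[0.24,-0.21,-0.59,0,0,0.0031],[0.24,-0.22,-0.6,0,0,0.0031],[0.24,-0.23,-0.59,0,0,0.0032],[0.23,-0.23,-0.6,0,0,0.0031],[0.23,-0.23,-0.59,0,0,0.0032],[0.22,-0.24,-0.6,0,0,0.0031],[0.22,-0.24,-0.59,0,0,0.0032],[0.21,-0.25,-0.6,0,0.0001,0.0031]]
-> [ 0.255 -0.12   0.36 ] n 14
[[-0.11,-0.76,0,0,0,0.0044],[-0.13,-0.76,0,0,0,0.0044],[-0.15,-0.76,0,0,0,0.0044],[-0.17,-0.75,0,0,0,0.0044],[-0.19,-0.75,0,0,0,0.0044],[-0.21,-0.74,0,0,0,0.0044],[-0.23,-0.74,0,0,0,0.0043],[-0.25,-0.73,0,0,0,0.0044]]
[[-0.27,-0.72,0,0,0,0.0043],[-0.29,-0.71,0,0,0,0.0044],[-0.31,-0.71,0,0,0,0.0043],[-0.33,-0.7,0,0,0,0.0044],[-0.35,-0.69,0,0,0,0.0043],[-0.37,-0.67,0,0,0,0.0044]]
end [ 0.2549 -0.1199  0.36  ]
```

View pics/w4.png

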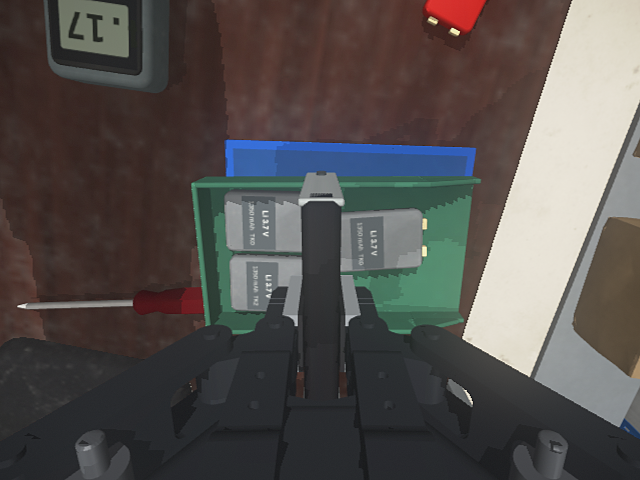

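View pics/d4.png

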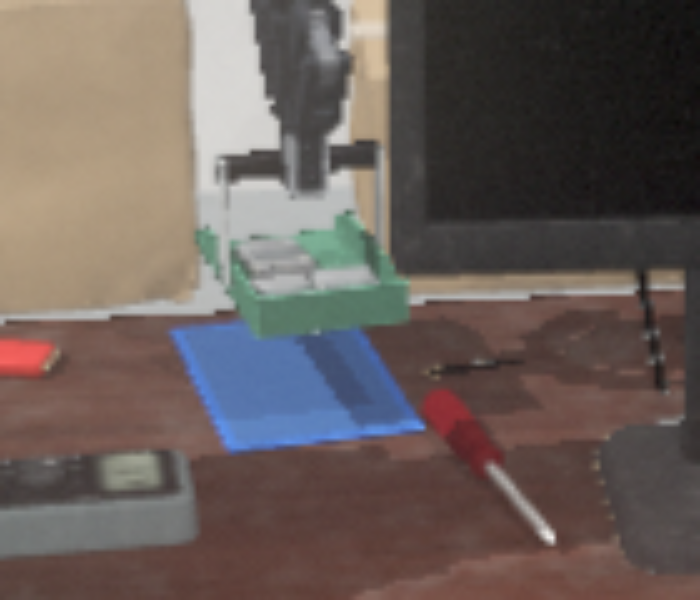

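The tray hangs level, held about mid-bar, with all three cells inside. Carrying on round the near end.

```bash
python3 -m handwheel '[[0.15,-0.09,-0.3,0,0,0.002],[0.27,-0.18,-0.6,0,0,0.003],[0.27,-0.18,-0.6,0,0,0.003],[0.26,-0.19,-0.6,0,0,0.003],[0.26,-0.2,-0.6,0,0,0.003],[0.26,-0.2,-0.6,0,0,0.003],[0.25,-0.2,-0.6,0,0,0.003],[0.25,-0.21,-0.6,0,0,0.003]]'
python3 -m handwheel '[[0.24,-0.21,-0.6,0,0,0.003],[0.24,-0.22,-0.6,0,0,0.003],[0.24,-0.23,-0.6,0,0,0.003],[0.23,-0.23,-0.6,0,0,0.003],[0.23,-0.23,-0.6,0,0,0.003],[0.22,-0.24,-0.6,0,0,0.003],[0.22,-0.24,-0.6,0,0,0.003],[0.15,-0.3,-0.5,0,0,0.003]]'
python3 -c "
from h import *
p,R,s=now();show(s)
D=PI/180
plan(p,R,[((.255,.14,.36),(PI,0,172*D),1),((.255,-.12,.36),(PI,0,150*D),14)])
"
```

```text
clock: 11.25
position: [0.3051, 0.1958, 0.2337]
tool_rot: [-3.141, -0.001, -3.112]
force: [0.0, 0.9, -3.3]
grip_width: 0.013
clock: 12.25
position: [0.259, 0.15, 0.3512]
tool_rot: [-3.141, 0.0, 3.02]
force: [0.0, -0.8, -2.6]
grip_width: 0.0128
{'clock': 12.25, 'qpos': [0.27, -0.194, -0.812, 2.116, -0.153, 1.165, 0.978], 'position': [0.259, 0.15, 0.351], 'tool_rot': [-3.141, 0.0, 3.02], 'force': [0.046, -0.762, -2.625], 'grip_width': 0.013}
-> [0.255 0.14  0.36 ] n 1
[[0.11,-0.42,-0.35,0,0,0.0029]]
-> [ 0.255 -0.12   0.36 ] n 14
[[-0.1,-0.74,0,0,0,0.0044],[-0.12,-0.73,0,0,0,0.0044],[-0.14,-0.73,0,0,0,0.0044],[-0.16,-0.72,0,0,0,0.0044],[-0.19,-0.72,0,0,0,0.0044],[-0.2,-0.71,0,0,0,0.0043],[-0.22,-0.71,0,0,0,0.0044],[-0.24,-0.7,0,0,0,0.0043]]
[[-0.26,-0.7,0,0,0,0.0044],[-0.28,-0.69,0,0,0,0.0043],[-0.3,-0.68,0,0,0,0.0044],[-0.32,-0.67,0,0,0,0.0043],[-0.34,-0.66,0,0,0,0.0044],[-0.36,-0.65,0,0,0,0.0043]]
end [ 0.2549 -0.12    0.36  ]
```

```bash
python3 -m handwheel '[[0.11,-0.42,-0.35,0,0,0.003],[-0.1,-0.74,0,0,0,0.0044],[-0.12,-0.73,0,0,0,0.0044],[-0.14,-0.73,0,0,0,0.0044],[-0.16,-0.72,0,0,0,0.0044],[-0.19,-0.72,0,0,0,0.0044],[-0.2,-0.71,0,0,0,0.0043],[-0.22,-0.71,0,0,0,0.0044]]'
python3 -c "
from h import *
p,R,s=now();show(s)
f=grab('side','d5')
D=PI/180
plan(p,R,[((.258,-.12,.36),(PI,0,145*D),7),((.28,-.22,.26),(PI,0,65*D),16)])
"
```

```text
clock: 13.25
position: [0.2549, 0.0094, 0.3594]
tool_rot: [3.142, -0.001, 2.808]
force: [-0.2, 0.1, -1.8]
grip_width: 0.0125
{'clock': 13.25, 'qpos': [0.374, -0.275, -0.471, 2.178, -0.132, 1.213, 1.201], 'position': [0.255, 0.009, 0.359], 'tool_rot': [3.142, -0.001, 2.808], 'force': [-0.227, 0.15, -1.752], 'grip_width': 0.012}
-> [ 0.258 -0.12   0.36 ] n 7
[[-0.26,-0.69,0,0,0,0.0063],[-0.29,-0.68,0,0,0,0.0063],[-0.31,-0.67,-0.01,0,0,0.0063],[-0.34,-0.66,0,0,0,0.0063],[-0.36,-0.64,-0.01,0,0,0.0063],[-0.39,-0.63,0,0,0,0.0063],[-0.42,-0.62,-0.01,0,-0.0001,0.0063]]
-> [ 0.28 -0.22  0.26] n 16
[[-0.19,-0.17,0.25,0,0,0.0139],[-0.2,-0.16,0.25,0,0,0.0139],[-0.22,-0.14,0.25,0,0,0.0139],[-0.23,-0.12,0.25,0,0,0.0139],[-0.24,-0.1,0.25,0,0,0.0139],[-0.24,-0.08,0.25,0,0,0.0139],[-0.25,-0.05,0.25,0,0,0.0139],[-0.25,-0.03,0.25,0,0,0.0139]]
[[-0.25,-0.01,0.25,0,0,0.0139],[-0.26,0.01,0.25,0,0,0.0139],[-0.25,0.03,0.25,0,0,0.0139],[-0.25,0.06,0.25,0,0,0.0139],[-0.24,0.08,0.25,0,0,0.0138],[-0.24,0.1,0.25,0,0,0.0139],[-0.23,0.11,0.25,0,0,0.0138],[-0.21,0.14,0.25,0,0,0.0139]]
end [ 0.2801 -0.2199  0.2601]
```

View pics/d5.png

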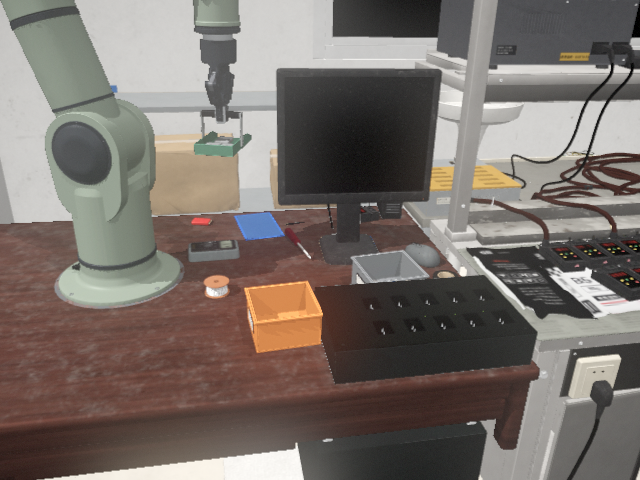

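The carried tray is level at (222,145) and well clear of the monitor. Turning the mouth toward the box.

```bash
python3 -m handwheel '[[-0.26,-0.69,0,0,0,0.0063],[-0.29,-0.68,0,0,0,0.0063],[-0.31,-0.67,0,0,0,0.0063],[-0.34,-0.66,0,0,0,0.0063],[-0.36,-0.64,0,0,0,0.0063],[-0.37,-0.53,0.1,0,0,0.007],[-0.37,-0.45,0.2,0,0,0.009],[-0.28,-0.3,0.3,0,0,0.012]]'
python3 -c "
from h import *
p,R,s=now();show(s)
D=PI/180
plan(p,R,[((.285,-.22,.26),(PI,0,51.4*D),16)])
"
```

```text
clock: 14.3
position: [0.2621, -0.1238, 0.3441]
tool_rot: [3.142, -0.0, 2.431]
force: [-0.9, -0.4, -2.6]
grip_width: 0.0128
{'clock': 14.3, 'qpos': [0.549, -0.181, -0.259, 2.165, -0.05, 1.152, 1.175], 'position': [0.262, -0.124, 0.344], 'tool_rot': [3.142, -0.0, 2.431], 'force': [-0.898, -0.385, -2.567], 'grip_width': 0.013}
-> [ 0.285 -0.22   0.26 ] n 16
[[-0.2,-0.14,0.21,0,0,0.0153],[-0.21,-0.13,0.21,0,0,0.0153],[-0.22,-0.1,0.21,0,0,0.0152],[-0.23,-0.08,0.21,0,0,0.0153],[-0.24,-0.06,0.21,0,0,0.0152],[-0.25,-0.04,0.21,0,0,0.0153],[-0.25,-0.01,0.21,0,0,0.0152],[-0.25,0.01,0.21,0,0,0.0153]]
[[-0.25,0.04,0.21,0,0,0.0152],[-0.24,0.06,0.21,0,0,0.0153],[-0.23,0.08,0.21,0,0,0.0152],[-0.23,0.1,0.21,0,0,0.0153],[-0.21,0.12,0.21,0,0,0.0152],[-0.2,0.14,0.21,0,0,0.0153],[-0.19,0.17,0.21,0,0,0.0152],[-0.17,0.18,0.21,0,0,0.0153]]
end [ 0.285  -0.2201  0.2601]
```

```bash
python3 -m handwheel '[[-0.2,-0.14,0.21,0,0,0.0153],[-0.21,-0.13,0.21,0,0,0.0153],[-0.22,-0.1,0.21,0,0,0.0152],[-0.23,-0.08,0.21,0,0,0.0153],[-0.24,-0.06,0.21,0,0,0.0152],[-0.25,-0.04,0.21,0,0,0.0153],[-0.25,-0.01,0.21,0,0,0.0152],[-0.25,0.01,0.21,0,0,0.0153]]'
python3 -m handwheel '[[-0.25,0.04,0.21,0,0,0.0152],[-0.24,0.06,0.21,0,0,0.0153],[-0.23,0.08,0.21,0,0,0.0152],[-0.23,0.1,0.21,0,0,0.0153],[-0.21,0.12,0.21,0,0,0.0152],[-0.2,0.14,0.21,0,0,0.0153],[-0.19,0.17,0.21,0,0,0.0152],[-0.17,0.18,0.21,0,0,0.0153]]'
python3 -c "
from h import *
p,R,s=now();show(s)
f=grab('wrist','w6')
D=PI/180
plan(p,R,[((.297,-.237,.16),(PI,0,51.4*D),8)])
"
```

```text
clock: 15.3
position: [0.2736, -0.1715, 0.302]
tool_rot: [-3.141, -0.0, 1.663]
force: [-0.5, -0.3, -2.5]
grip_width: 0.0127
clock: 16.3
position: [0.2853, -0.2196, 0.2599]
tool_rot: [-3.141, -0.0, 0.896]
force: [0.2, 0.3, -2.3]
grip_width: 0.0125
{'clock': 16.3, 'qpos': [0.714, 0.058, -0.232, 2.184, 0.017, 0.902, -0.202], 'position': [0.285, -0.22, 0.26], 'tool_rot': [-3.141, -0.0, 0.896], 'force': [0.239, 0.327, -2.284], 'grip_width': 0.013}
-> [ 0.297 -0.237  0.16 ] n 8
[[-0.03,0.1,0.5,0,0,0],[-0.03,0.1,0.5,0,0,0],[-0.03,0.1,0.5,0,0,0],[-0.03,0.1,0.5,0,0,0],[-0.03,0.1,0.5,0,0,0],[-0.03,0.1,0.5,0,0,0],[-0.03,0.1,0.5,0,0,-0.0001],[-0.04,0.1,0.5,-0.0001,0,0]]
end [ 0.297  -0.237   0.1599]
```

View pics/w6.png

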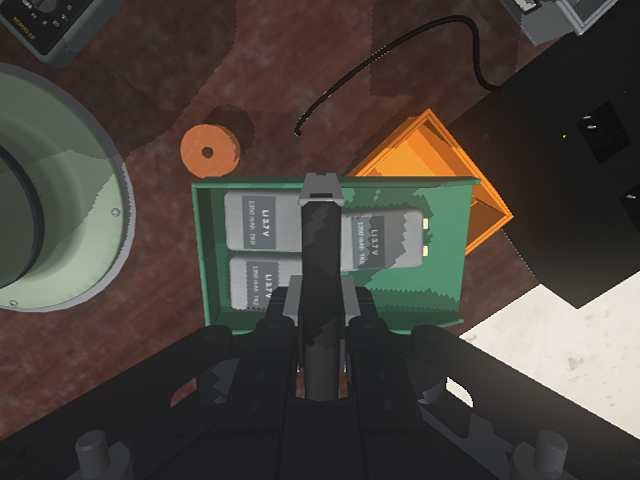

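The wrist view shows the mouth over the orange box, whose visible rim corners are at (430,110) and (513,215). All three cells are still in place. I check the box position from here, then descend level.

```bash
python3 -m handwheel '[[-0.03,0.1,0.4,0,0,0],[-0.03,0.1,0.5,0,0,0],[-0.03,0.1,0.5,0,0,0],[-0.03,0.1,0.5,0,0,0],[-0.03,0.1,0.5,0,0,0],[-0.03,0.1,0.5,0,0,0],[-0.03,0.1,0.5,0,0,0],[-0.04,0.1,0.3,0,0,0]]'
python3 -c "
from h import *
p,R,s=now();show(s)
f=grab('side');cv2.imwrite('pics/d7.png',cv2.resize(f['pixels'][190:370,150:350],None,fx=4,fy=3.3))
f=grab('wrist','w7')
print([proj(f,(.3535+a*.067,-.2821+b*.067,.07)).round() for a,b in ((.92,1.08),(1.08,-.92),(-.92,-1.08),(-1.08,.92))])
u=R.as_matrix()[:,1];m=p+u*.085;print('mouth',m,'rel box',m[:2]-[.3535,-.282])
"
```

```text
clock: 17.35
position: [0.2971, -0.2364, 0.1672]
tool_rot: [-3.141, -0.0, 0.902]
force: [0.2, -0.4, -2.6]
grip_width: 0.0129
{'clock': 17.35, 'qpos': [0.703, 0.247, -0.217, 2.259, 0.088, 0.643, -0.247], 'position': [0.297, -0.236, 0.167], 'tool_rot': [-3.141, -0.0, 0.902], 'force': [0.187, -0.373, -2.614], 'grip_width': 0.013}
[array([442.,  87.]), array([559., 237.]), array([410., 350.]), array([289., 228.])]
mouth [ 0.36375496 -0.28914571  0.16716483] rel box [ 0.01025496 -0.00714571]
```

View pics/d7.png

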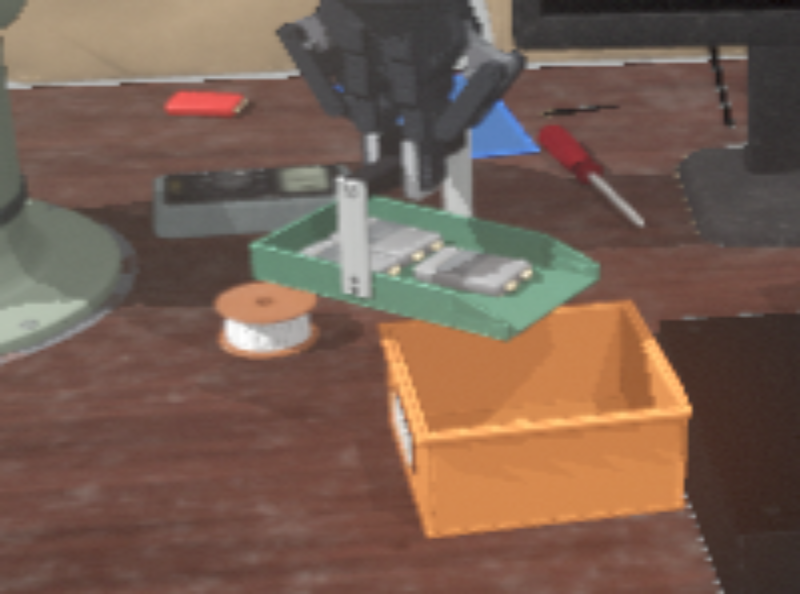

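View pics/w7.png

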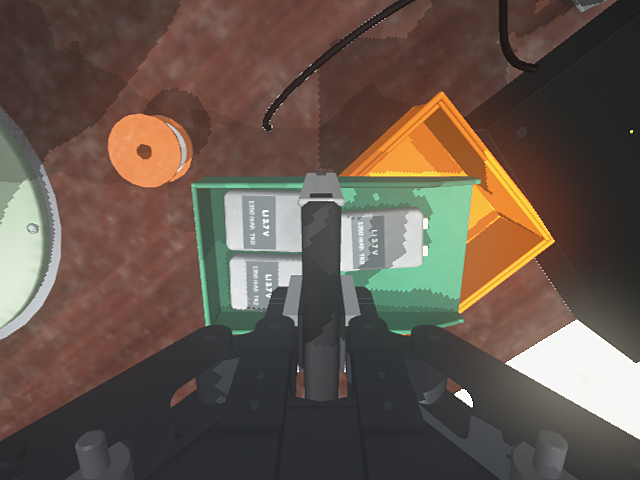

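The projected rim matches the picture to within about 7 px. The mouth is 13 mm past the box centre and 43 mm above the rim. I plan to lower it and tip about the mouth edge.

```bash
cat > tip.py <<'E'
from h import *
def tipplan(steps, dist=None):
    """steps: (theta_deg, mouth d along u, mouth z, nrows)"""
    p,R,s=now(); D=PI/180; yaw=51.6*D
    R0=Ro.from_euler('xyz',(PI,0,yaw)); u=R0.as_matrix()[:,1]
    w=[]
    cur=None
    for th,d,z,n in steps:
        w.append((th,d,z,n))
    Rl=R0; 
    # current theta,d,z
    th0=np.degrees((R0.inv()*R).as_rotvec()[0]); M=p+R.as_matrix()@[0,.085,.0543]; d0=(M-[.3535,-.282,0])@u; z0=M[2]
    lat=(M-[.3535,-.282,0])@R0.as_matrix()[:,0]
    print('cur theta %.1f d %.4f z %.4f lat %.4f'%(th0,d0,z0,lat))
    wp=[]
    for th,d,z,n in w:
        for i in range(1,n+1):
            a=i/n; t=th0+(th-th0)*a; Rr=R0*Ro.from_rotvec([t*D,0,0])
            Mi=np.array([.3535,-.282,0])+u*(d0+(d-d0)*a)+R0.as_matrix()[:,0]*lat*0; Mi[2]=z0+(z-z0)*a
            wp.append((Mi-Rr.as_matrix()@[0,.085,.0543],Rr))
        th0,d0,z0=th,d,z
    P=p;Q=R; rows=[]
    for q,Rr in wp:
        m=Q.as_matrix(); row=np.r_[(m.T@(q-P)/.025).round(2),((Q.inv()*Rr).as_rotvec()/(2*PI)).round(4)]
        rows.append(row); P=P+m@row[:3]*.025; Q=Q*Ro.from_rotvec(row[3:]*2*PI)
    for j in range(0,len(rows),8): print('['+','.join('['+','.join('%g'%(v+0) for v in r)+']' for r in rows[j:j+8])+']')
    print('end',P.round(3))
E
python3 -c "
from tip import *
tipplan([(12,-.005,.085,10),(40,-.005,.082,14)])"
```

```text
cur theta 0.1 d 0.0123 z 0.1130 lat 0.0007
[[-0.03,-0.02,0.04,0.0033,0,0.0001],[0,-0.02,0.04,0.0033,0,0],[0,-0.02,0.05,0.0033,0,0],[0,-0.02,0.04,0.0034,0,0],[0,-0.01,0.05,0.0033,0,0],[0,-0.01,0.05,0.0033,0,0],[0,-0.01,0.05,0.0033,0,0],[0,-0.01,0.05,0.0033,0,0]]
[[0,0,0.05,0.0033,0,0],[0,0,0.05,0.0034,0,0],[0,0.08,-0.1,0.0055,0,0],[0,0.08,-0.11,0.0056,0,0],[0,0.08,-0.11,0.0055,0,0],[0,0.08,-0.11,0.0056,0,0],[0,0.08,-0.11,0.0055,0,0],[0,0.08,-0.11,0.0056,0,0]]
[[0,0.08,-0.11,0.0055,0,0],[0,0.08,-0.11,0.0056,0,0],[0,0.08,-0.11,0.0056,0,0],[0,0.09,-0.11,0.0055,0,0],[0,0.08,-0.11,0.0056,0,0],[0,0.08,-0.11,0.0055,0,0],[0,0.08,-0.11,0.0056,0,0],[0,0.09,-0.11,0.0055,0,0]]
end [ 0.326 -0.26   0.178]
```

```bash
python3 -m handwheel '[[-0.03,-0.02,0.04,0.0033,0,0],[0,-0.02,0.04,0.0033,0,0],[0,-0.02,0.05,0.0033,0,0],[0,-0.02,0.04,0.0034,0,0],[0,-0.01,0.05,0.0033,0,0],[0,-0.01,0.05,0.0033,0,0],[0,-0.01,0.05,0.0033,0,0],[0,-0.01,0.05,0.0033,0,0]]'
python3 -m handwheel '[[0,0,0.05,0.0033,0,0],[0,0,0.05,0.0034,0,0]]'
python3 -c "
from tip import *
p,R,s=now();show(s)
f=grab('side');cv2.imwrite('pics/d8.png',cv2.resize(f['pixels'][190:370,150:350],None,fx=4,fy=3.3))
tipplan([(40,-.005,.08,14)])"
```

```text
clock: 18.45
position: [0.2937, -0.2347, 0.1589]
tool_rot: [-2.974, -0.0, 0.901]
force: [-0.1, 0.3, -3.3]
grip_width: 0.0122
clock: 18.7
position: [0.2934, -0.2344, 0.1565]
tool_rot: [-2.932, 0.0, 0.901]
force: [0.7, 0.8, -3.6]
grip_width: 0.0127
{'clock': 18.7, 'qpos': [0.713, 0.37, -0.214, 2.129, 0.057, 0.858, -0.206], 'position': [0.293, -0.234, 0.156], 'tool_rot': [-2.932, 0.0, 0.901], 'force': [0.727, 0.79, -3.624], 'grip_width': 0.013}
cur theta 12.1 d -0.0048 z 0.0854 lat 0.0001
[[0,0.08,-0.1,0.0055,0,0.0001],[0,0.08,-0.1,0.0056,0,0],[0,0.08,-0.11,0.0055,0,0],[0,0.08,-0.1,0.0055,0,0],[0,0.09,-0.1,0.0056,0,0],[0,0.08,-0.1,0.0055,0,0],[0,0.08,-0.11,0.0056,0,0],[0,0.09,-0.1,0.0055,0,0]]
[[0,0.08,-0.1,0.0055,0,0],[0,0.08,-0.1,0.0056,0,0],[0,0.09,-0.11,0.0055,0,0],[0,0.09,-0.1,0.0055,0,0],[0,0.08,-0.11,0.0056,0,0],[0,0.09,-0.1,0.0055,0,0]]
end [ 0.326 -0.26   0.176]
```

View pics/d8.png

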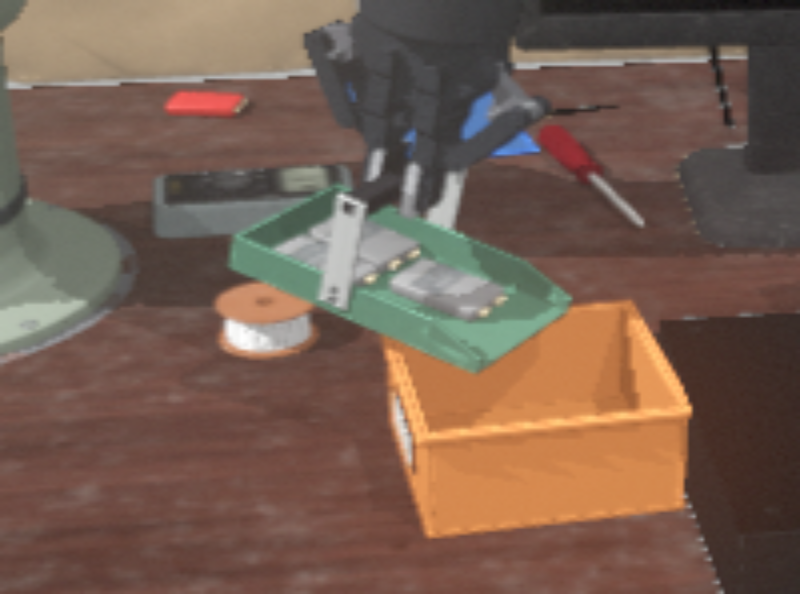

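Tipped 12° with the mouth low over the box, and the cells still in place. Tipping further in steps.

```bash
python3 -m handwheel '[[0,0.08,-0.1,0.0055,0,0],[0,0.08,-0.1,0.0056,0,0],[0,0.08,-0.11,0.0055,0,0],[0,0.08,-0.1,0.0055,0,0],[0,0.09,-0.1,0.0056,0,0],[0,0.08,-0.1,0.0055,0,0],[0,0.08,-0.11,0.0056,0,0],[0,0.09,-0.1,0.0055,0,0]]'
python3 -c "
from tip import *
p,R,s=now();show(s)
f=grab('side');cv2.imwrite('pics/d9.png',cv2.resize(f['pixels'][190:370,150:350],None,fx=4,fy=3.3))
tipplan([(45,-.005,.08,8)])"
```

```text
clock: 19.75
position: [0.3109, -0.2483, 0.1705]
tool_rot: [-2.653, -0.0, 0.901]
force: [0.2, 0.0, -2.1]
grip_width: 0.0125
{'clock': 19.75, 'qpos': [0.71, 0.54, -0.198, 1.876, 0.031, 1.218, -0.173], 'position': [0.311, -0.248, 0.17], 'tool_rot': [-2.653, -0.0, 0.901], 'force': [0.176, 0.04, -2.111], 'grip_width': 0.012}
cur theta 28.1 d -0.0043 z 0.0824 lat 0.0001
[[0,0.09,-0.11,0.0059,0,0.0001],[0,0.08,-0.11,0.0059,0,0],[0,0.09,-0.12,0.0059,0,0],[0,0.08,-0.11,0.0058,0,0],[0,0.09,-0.11,0.0059,0,0],[0,0.09,-0.11,0.0059,0,0],[0,0.08,-0.12,0.0059,0,0],[0,0.09,-0.11,0.0059,0,0]]
end [ 0.333 -0.265  0.179]
```

View pics/d9.png

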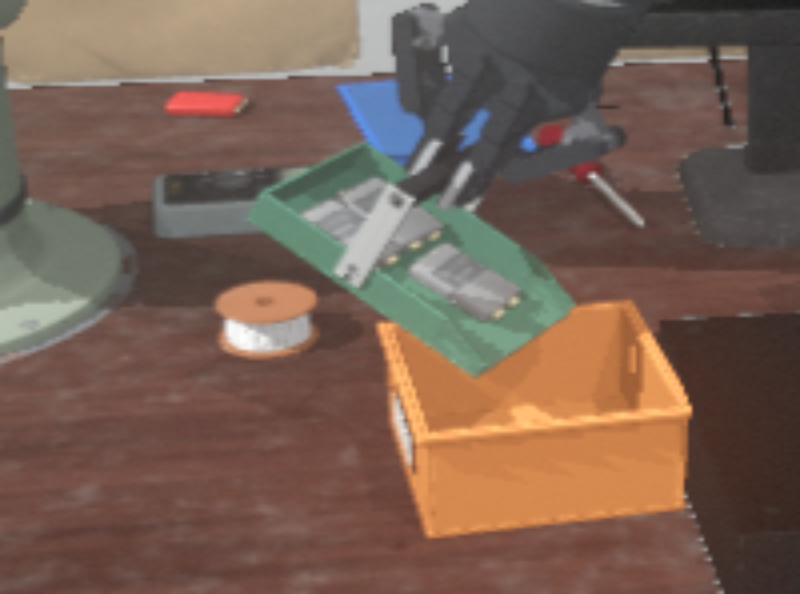

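At 28° the cells have not moved yet. Going on, with the mouth a little lower.

```bash
python3 -m handwheel '[[0,0.09,-0.09,0.0059,0,0],[0,0.08,-0.09,0.0059,0,0],[0,0.09,-0.09,0.0059,0,0],[0,0.08,-0.09,0.0058,0,0],[0,0,0,0,0,0],[0,0,0,0,0,0]]'
python3 -c "
from tip import *
p,R,s=now();show(s)
f=grab('side');cv2.imwrite('pics/d10.png',cv2.resize(f['pixels'][190:370,150:350],None,fx=4,fy=3.3))
tipplan([(50,-.005,.075,8)])"
```

```text
clock: 20.55
position: [0.32, -0.2554, 0.1738]
tool_rot: [-2.508, 0.0, 0.901]
force: [-0.0, -0.5, -2.3]
grip_width: 0.0131
{'clock': 20.55, 'qpos': [0.704, 0.64, -0.188, 1.75, 0.021, 1.389, -0.164], 'position': [0.32, -0.255, 0.174], 'tool_rot': [-2.508, 0.0, 0.901], 'force': [-0.014, -0.509, -2.272], 'grip_width': 0.013}
cur theta 36.3 d -0.0064 z 0.0798 lat -0.0000
[[0,0.09,-0.09,0.0048,0.0001,0.0001],[0,0.08,-0.08,0.0047,0,0],[0,0.09,-0.09,0.0048,0,0],[0,0.09,-0.08,0.0047,0,0],[0,0.09,-0.09,0.0048,0,0],[0,0.09,-0.09,0.0047,0,0],[0,0.08,-0.09,0.0048,0,0],[0,0.09,-0.09,0.0047,0,0]]
end [ 0.339 -0.271  0.175]
```

View pics/d10.png

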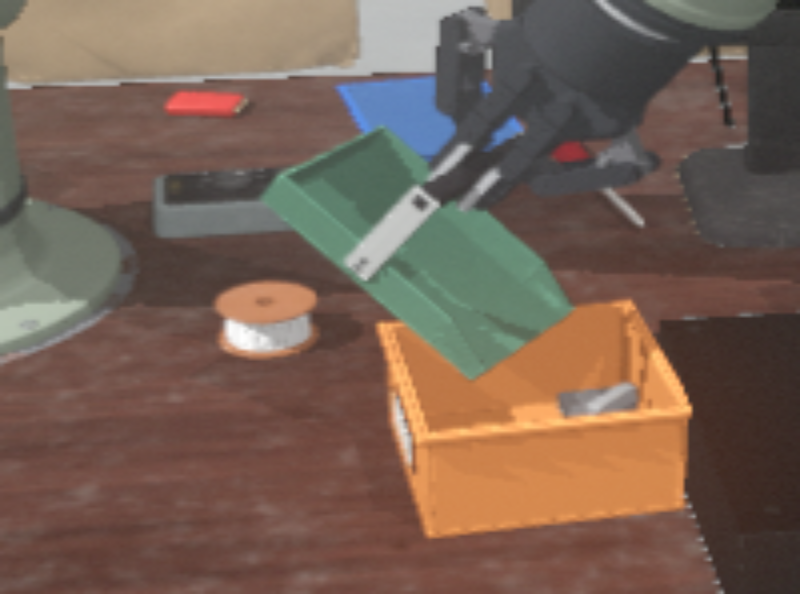

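The tray is empty and the cells are in the orange box, with the wrist force down by about 1 N. Raising and levelling.

```bash
python3 -c "
from tip import *
tipplan([(20,-.005,.11,6),(0,-.005,.2,8)])"
```

```text
cur theta 36.3 d -0.0064 z 0.0798 lat -0.0000
[[0,-0.21,0,-0.0076,0.0001,0.0001],[0,-0.2,-0.01,-0.0075,0,0],[0,-0.2,-0.02,-0.0076,0,0],[0,-0.18,-0.01,-0.0075,0,0],[0,-0.18,-0.03,-0.0076,0,0],[0,-0.17,-0.02,-0.0075,0,0],[0,-0.24,-0.27,-0.007,0,0],[0,-0.23,-0.28,-0.0069,0,0]]
[[0,-0.21,-0.29,-0.0069,0,0],[0,-0.19,-0.29,-0.007,0,0],[0,-0.17,-0.29,-0.0069,0,0],[0,-0.15,-0.29,-0.007,0,0],[0,-0.13,-0.3,-0.0069,0,0],[0,-0.11,-0.3,-0.007,0,0]]
end [ 0.283 -0.226  0.254]
```

```bash
python3 -m handwheel '[[0,-0.21,0,-0.0076,0,0],[0,-0.2,-0.01,-0.0075,0,0],[0,-0.2,-0.02,-0.0076,0,0],[0,-0.18,-0.01,-0.0075,0,0],[0,-0.18,-0.03,-0.0076,0,0],[0,-0.17,-0.02,-0.0075,0,0],[0,-0.24,-0.27,-0.007,0,0],[0,-0.23,-0.28,-0.007,0,0]]'
python3 -m handwheel '[[0,-0.21,-0.29,-0.007,0,0],[0,-0.19,-0.29,-0.007,0,0],[0,-0.17,-0.29,-0.007,0,0],[0,-0.15,-0.29,-0.007,0,0],[0,-0.13,-0.3,-0.007,0,0],[0,-0.11,-0.3,-0.007,0,0]]'
python3 -c "
from tip import *
p,R,s=now();show(s)
f=grab('side');g=grab('scene')
a=np.hstack([cv2.resize(f['pixels'][270:360,235:335],(400,360)),cv2.resize(g['pixels'][160:240,360:450],(400,360))]);cv2.imwrite('pics/d11.png',a)
grab('wrist','w11')
D=PI/180
plan(p,R,[((.262,-.12,.35),(PI,0,140*D),14),((.255,.01,.36),(PI,0,161*D),6)])"
```

```text
clock: 21.6
position: [0.2961, -0.2366, 0.2073]
tool_rot: [-2.882, 0.0, 0.901]
force: [-0.1, 0.4, -2.4]
grip_width: 0.0128
clock: 22.35
position: [0.2826, -0.226, 0.2546]
tool_rot: [3.137, 0.0, 0.901]
force: [0.8, 0.3, -2.0]
grip_width: 0.0124
{'clock': 22.35, 'qpos': [0.733, 0.066, -0.233, 2.191, 0.021, 0.883, -0.183], 'position': [0.283, -0.226, 0.255], 'tool_rot': [3.137, 0.0, 0.901], 'force': [0.758, 0.286, -2.022], 'grip_width': 0.012}
-> [ 0.262 -0.12   0.35 ] n 14
[[0.2,-0.23,-0.27,0,0,-0.0175],[0.23,-0.21,-0.27,0,0,-0.0175],[0.25,-0.18,-0.27,0,0,-0.0175],[0.26,-0.16,-0.27,0,0.0001,-0.0175],[0.28,-0.13,-0.27,0,0.0001,-0.0175],[0.29,-0.09,-0.28,0,0,-0.0175],[0.3,-0.06,-0.27,0.0001,0.0001,-0.0176],[0.31,-0.03,-0.27,0,0,-0.0175]]
[[0.31,0.01,-0.28,0.0001,0.0001,-0.0176],[0.31,0.04,-0.27,0,0,-0.0175],[0.3,0.07,-0.28,0.0001,0.0001,-0.0176],[0.29,0.11,-0.27,0,0,-0.0175],[0.27,0.14,-0.28,0.0001,0.0001,-0.0176],[0.26,0.16,-0.27,0,0,-0.0175]]
-> [0.255 0.01  0.36 ] n 6
[[0.59,0.63,-0.07,0,0,-0.0097],[0.55,0.67,-0.07,0,0,-0.0097],[0.51,0.7,-0.07,0,0,-0.0097],[0.47,0.73,-0.06,0,0,-0.0098],[0.43,0.76,-0.07,0,0,-0.0097],[0.37,0.79,-0.06,0,0,-0.0098]]
end [0.2551 0.01   0.3599]
```

View pics/d11.png

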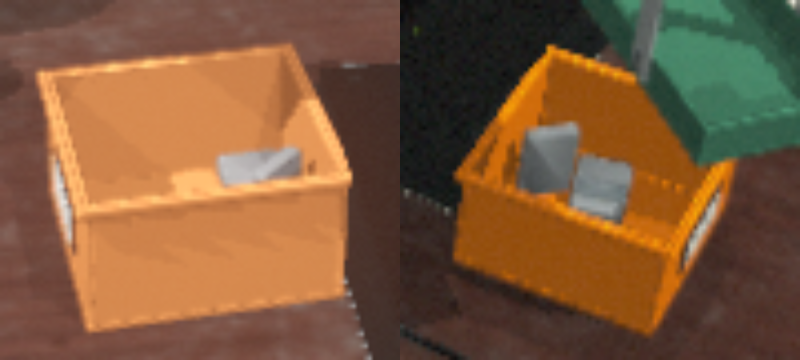

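View pics/w11.png

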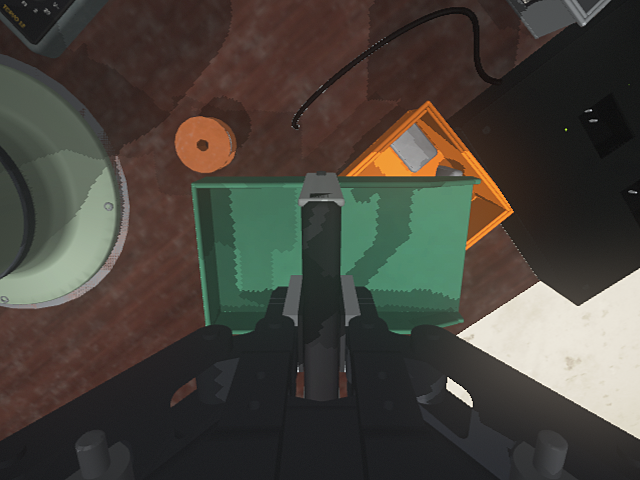

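The tray is empty and has not shifted in the grip: its edges are at the same pixels as before. At least two cells are visible in the box, and I'll count all three once the tray is out of the way. Returning.

```bash
python3 -m handwheel '[[0.2,-0.23,-0.27,0,0,-0.0175],[0.23,-0.21,-0.27,0,0,-0.0175],[0.25,-0.18,-0.27,0,0,-0.0175],[0.26,-0.16,-0.27,0,0,-0.0175],[0.28,-0.13,-0.27,0,0,-0.0175],[0.29,-0.09,-0.28,0,0,-0.0175],[0.3,-0.06,-0.27,0,0,-0.0175],[0.31,-0.03,-0.27,0,0,-0.0175]]'
python3 -m handwheel '[[0.31,0.01,-0.28,0,0,-0.0175],[0.31,0.04,-0.27,0,0,-0.0175],[0.3,0.07,-0.28,0,0,-0.0175],[0.29,0.11,-0.27,0,0,-0.0175],[0.27,0.14,-0.28,0,0,-0.0175],[0.26,0.16,-0.27,0,0,-0.0175]]'
python3 -c "
from tip import *
p,R,s=now();show(s)
D=PI/180
plan(p,R,[((.255,.01,.36),(PI,0,161*D),6),((.257,.15,.36),(PI,0,172*D),7)])"
```

```text
clock: 23.5
position: [0.2713, -0.1656, 0.3083]
tool_rot: [3.141, 0.0, 1.785]
force: [-0.8, 0.1, -2.5]
grip_width: 0.0129
clock: 24.25
position: [0.2626, -0.1201, 0.3495]
tool_rot: [-3.141, 0.001, 2.444]
force: [-0.2, 0.0, -2.2]
grip_width: 0.0127
{'clock': 24.25, 'qpos': [0.577, -0.188, -0.29, 2.155, -0.058, 1.166, 1.188], 'position': [0.263, -0.12, 0.35], 'tool_rot': [-3.141, 0.001, 2.444], 'force': [-0.159, 0.041, -2.231], 'grip_width': 0.013}
-> [0.255 0.01  0.36 ] n 6
[[0.6,0.63,-0.07,0,0,-0.0097],[0.56,0.67,-0.07,0,0,-0.0097],[0.51,0.7,-0.07,0,0,-0.0097],[0.47,0.73,-0.07,0,0,-0.0097],[0.42,0.76,-0.07,0,0,-0.0097],[0.38,0.78,-0.07,0,0.0001,-0.0097]]
-> [0.257 0.15  0.36 ] n 7
[[0.25,0.76,0,0,0,-0.0044],[0.23,0.77,0,0,0,-0.0044],[0.21,0.77,0,0,0,-0.0043],[0.19,0.78,0,0,0,-0.0044],[0.16,0.78,0,0,0,-0.0043],[0.14,0.79,0,0,0,-0.0044],[0.12,0.79,0,0,0,-0.0043]]
end [0.2571 0.1501 0.3599]
```

```bash
python3 -m handwheel '[[0.6,0.63,-0.07,0,0,-0.0097],[0.56,0.67,-0.07,0,0,-0.0097],[0.51,0.7,-0.07,0,0,-0.0097],[0.47,0.73,-0.07,0,0,-0.0097],[0.42,0.76,-0.07,0,0,-0.0097],[0.38,0.78,-0.07,0,0,-0.0097]]'
python3 -m handwheel '[[0.25,0.76,0,0,0,-0.0044],[0.23,0.77,0,0,0,-0.0044],[0.21,0.77,0,0,0,-0.0043],[0.19,0.78,0,0,0,-0.0044],[0.16,0.78,0,0,0,-0.0043],[0.14,0.79,0,0,0,-0.0044],[0.12,0.6,0,0,0,-0.0043]]'
python3 -c "
from tip import *
p,R,s=now();show(s)
f=grab('wrist','w12');g=grab('scene');h=grab('side')
zb=p[2]+.0187-.076
for nm,c,z in [('back far top',(193,183),.027-.003),('mouth far low',(479,180),.012),('handle end',(321,203),.083),('mouth near low',(464,321),.012)]:
  X=ray(f,c,zb+z); print(nm,(R.as_matrix().T@(X-p)).round(4))
cv2.imwrite('pics/m12.png',cv2.resize(g['pixels'][310:430,225:345],None,fx=5,fy=5,interpolation=cv2.INTER_CUBIC))
cv2.imwrite('pics/m12s.png',cv2.resize(h['pixels'][195:255,220:310],None,fx=7,fy=7,interpolation=cv2.INTER_CUBIC))
a=np.hstack([cv2.resize(h['pixels'][270:360,235:335],(400,360),interpolation=2),cv2.resize(g['pixels'][160:240,360:450],(400,360),interpolation=2)]);cv2.imwrite('pics/b12.png',a)
"
```

```text
clock: 25.0
position: [0.2554, 0.0113, 0.36]
tool_rot: [-3.141, 0.002, 2.811]
force: [-0.2, -0.0, -1.5]
grip_width: 0.0126
clock: 25.88
position: [0.2569, 0.1466, 0.3597]
tool_rot: [-3.141, 0.001, 3.001]
force: [0.8, -0.8, -0.7]
grip_width: 0.0128
{'clock': 25.875, 'qpos': [0.267, -0.212, -0.791, 2.106, -0.16, 1.19, 0.978], 'position': [0.257, 0.147, 0.36], 'tool_rot': [-3.141, 0.001, 3.001], 'force': [0.818, -0.753, -0.68], 'grip_width': 0.013}
back far top [ 0.044  -0.0641  0.0333]
mouth far low [0.0438 0.0829 0.0452]
handle end [ 0.0462 -0.0006 -0.0258]
mouth near low [-0.04    0.0843  0.0453]
```

View pics/w12.png

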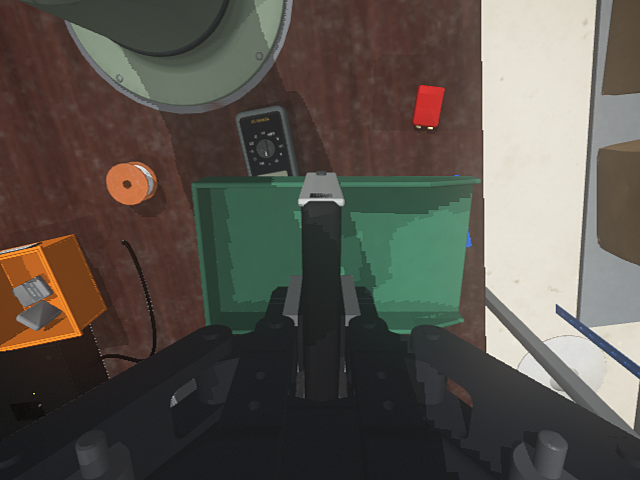

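View pics/m12.png

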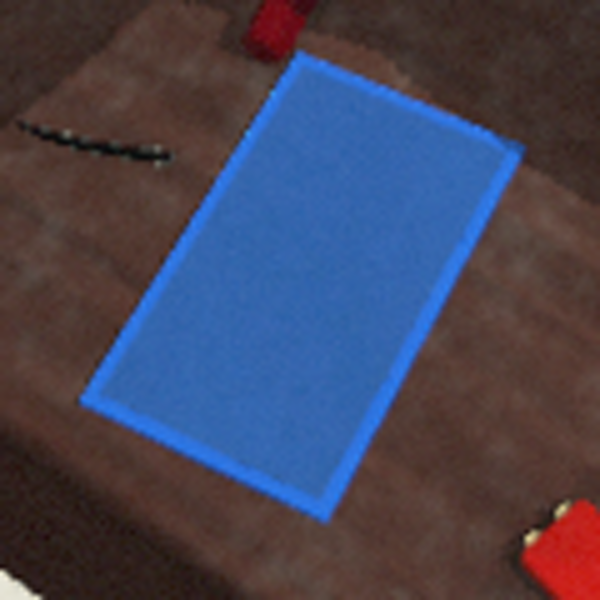

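View pics/m12s.png

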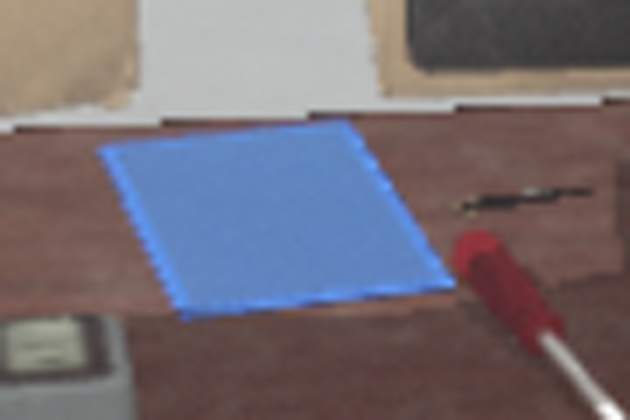

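View pics/b12.png

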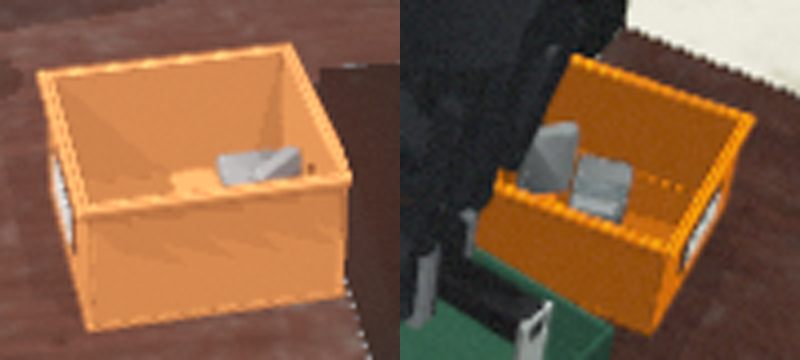

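The mat is now fully visible, with scene crop corners (300,52), (523,148), (325,520) and (82,402). I refit it and zoom on the box in the wrist view.

```bash
python3 - <<'E'
from h import *
f=grab('scene'); g=grab('side')
s=lambda a,b:np.array([a/5+225-.4,b/5+310-.4]); d=lambda a,b:np.array([a/7+220-.43,b/7+195-.43])
a,b=.09,.055
x,r=fit([(f,(-a,-b,.003),s(299,50)),(f,(-a,b,.003),s(525,148)),(f,(a,b,.003),s(326,522)),(f,(a,-b,.003),s(80,402)),
 (g,(-a,b,.003),d(182,320)),(g,(a,b,.003),d(98,148)),(g,(a,-b,.003),d(352,120)),(g,(-a,-b,.003),d(456,288))],[.34,.25,1.7]); print('mat',x.round(4),np.degrees(x[2]).round(2));print(r.round(1).tolist())
w=cv2.imread('pics/w12.png');cv2.imwrite('pics/w12c.png',cv2.resize(w[225:355,0:130],None,fx=4.5,fy=4.5,interpolation=2))
p,R,st=now(); D=PI/180
yaw=x[2]+PI/2; u=np.array([np.cos(x[2]),np.sin(x[2])]); tx=np.array([np.cos(yaw),np.sin(yaw)])
T=x[:2]-.01*u+.0005*u-.001*tx; print('T',T,np.degrees(yaw))
plan(p,R,[((T[0],T[1],.12),(PI,0,yaw),18)])
E
```

```text
mat [0.3441 0.2542 1.7107] 98.01
[[-0.0, 0.2], [0.5, -0.1], [0.3, 0.3], [-0.3, 0.1], [0.2, -0.0], [0.6, 0.3], [0.1, 0.7], [0.3, 0.1]]
T [0.34644822 0.2449032 ] 188.01481901309143
-> [0.34644822 0.2449032  0.12      ] n 18
[[-0.16,0.25,0.53,0,0,-0.0025],[-0.17,0.25,0.53,0,0,-0.0025],[-0.17,0.24,0.53,0,0,-0.0025],[-0.18,0.24,0.53,0,0,-0.0025],[-0.18,0.24,0.53,0,0,-0.0025],[-0.18,0.24,0.53,0,0,-0.0025],[-0.19,0.23,0.53,0,0,-0.0025],[-0.19,0.23,0.53,0,0,-0.0025]]
[[-0.19,0.23,0.53,0,0,-0.0025],[-0.2,0.22,0.53,0,0,-0.0025],[-0.2,0.22,0.54,0,0,-0.0025],[-0.2,0.22,0.53,0,0,-0.0025],[-0.21,0.21,0.54,0,0,-0.0025],[-0.21,0.21,0.53,0,0,-0.0025],[-0.21,0.21,0.54,-0.0001,0,-0.0025],[-0.22,0.2,0.53,0,0.0001,-0.0026]]
[[-0.22,0.2,0.54,-0.0001,0,-0.0025],[-0.23,0.2,0.53,0,0.0001,-0.0026]]
end [0.3466 0.245  0.1201]
```

View pics/w12c.png

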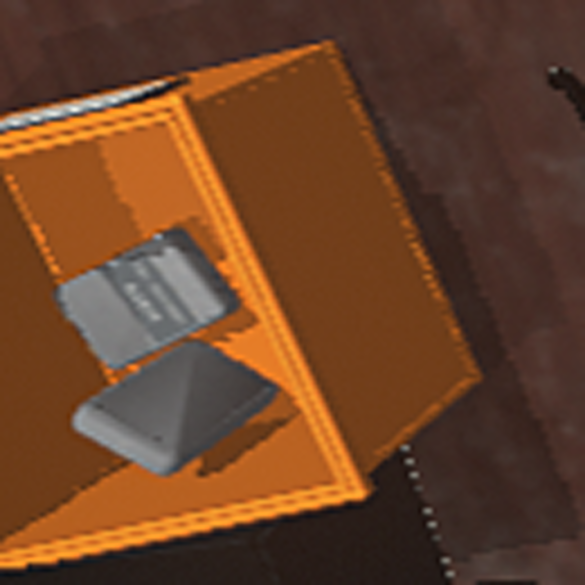

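The wrist crop shows one cell flat in the box and one propped up, possibly on the third. I'll check that again after placing. Setting the tray back.

```bash
python3 -m handwheel '[[-0.16,0.25,0.53,0,0,-0.0025],[-0.17,0.25,0.53,0,0,-0.0025],[-0.17,0.24,0.53,0,0,-0.0025],[-0.18,0.24,0.53,0,0,-0.0025],[-0.18,0.24,0.53,0,0,-0.0025],[-0.18,0.24,0.53,0,0,-0.0025],[-0.19,0.23,0.53,0,0,-0.0025],[-0.19,0.23,0.53,0,0,-0.0025]]'
python3 -m handwheel '[[-0.19,0.23,0.53,0,0,-0.0025],[-0.2,0.22,0.53,0,0,-0.0025],[-0.2,0.22,0.54,0,0,-0.0025],[-0.2,0.22,0.53,0,0,-0.0025],[-0.21,0.21,0.54,0,0,-0.0025],[-0.21,0.21,0.53,0,0,-0.0025],[-0.21,0.21,0.54,0,0,-0.0025],[-0.22,0.2,0.53,0,0,-0.0025]]'
python3 -m handwheel '[[-0.22,0.2,0.54,0,0,-0.0025],[-0.23,0.2,0.53,0,0,-0.0025],[0,0,0.2,0,0,0],[0,0,0,0,0,0]]'
python3 -c "
from h import *
p,R,s=now();show(s)
plan(p,R,[((.3465,.2449,.067),(PI,0,188.0*PI/180),6)])"
```

```text
clock: 27.12
position: [0.2974, 0.1893, 0.2532]
tool_rot: [-3.14, 0.001, 3.123]
force: [0.3, -0.0, -1.4]
grip_width: 0.0125
clock: 28.12
position: [0.3372, 0.2336, 0.1464]
tool_rot: [-3.14, 0.001, -3.035]
force: [0.6, 0.9, -1.3]
grip_width: 0.0126
clock: 28.62
position: [0.3465, 0.2448, 0.1151]
tool_rot: [-3.14, 0.001, -3.003]
force: [0.9, 0.3, -2.0]
grip_width: 0.0126
{'clock': 28.625, 'qpos': [-0.137, 0.503, -0.785, 2.181, 0.58, 0.676, 0.38], 'position': [0.347, 0.245, 0.115], 'tool_rot': [-3.14, 0.001, -3.003], 'force': [0.879, 0.346, -2.045], 'grip_width': 0.013}
-> [0.3465 0.2449 0.067 ] n 6
[[0,0,0.32,-0.0001,0,0],[0,0,0.32,0,0,0],[0,0,0.32,-0.0001,0,0],[0,0,0.32,0,0,-0.0001],[0,0,0.32,-0.0001,0.0001,0],[0,0.01,0.33,0,0,-0.0001]]
end [0.3465 0.245  0.0669]
```

```bash
python3 -m handwheel '[[0,0,0.32,0,0,0],[0,0,0.32,0,0,0],[0,0,0.32,0,0,0],[0,0,0.32,0,0,0],[0,0,0.32,0,0,0],[0,0,0.25,0,0,0],[0,0,0,0,0,0]]'
python3 -c "
from h import *
p,R,s=now();show(s)
f=grab('wrist','w13')
g=grab('scene');cv2.imwrite('pics/m13.png',cv2.resize(g['pixels'][310:430,225:345],None,fx=5,fy=5,interpolation=cv2.INTER_CUBIC))
"
```

```text
clock: 29.5
position: [0.3465, 0.2453, 0.0686]
tool_rot: [-3.14, 0.001, -3.002]
force: [-0.4, -0.2, -1.8]
grip_width: 0.0125
{'clock': 29.5, 'qpos': [-0.217, 0.584, -0.692, 2.209, 0.703, 0.578, 0.27], 'position': [0.347, 0.245, 0.069], 'tool_rot': [-3.14, 0.001, -3.002], 'force': [-0.358, -0.232, -1.803], 'grip_width': 0.013}
```

View pics/w13.png

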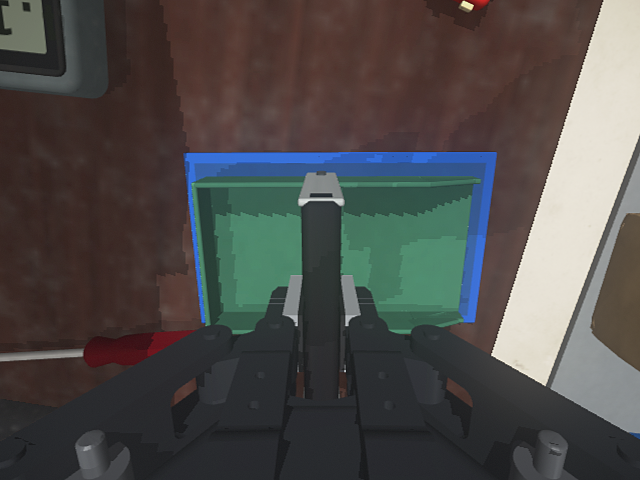

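View pics/m13.png

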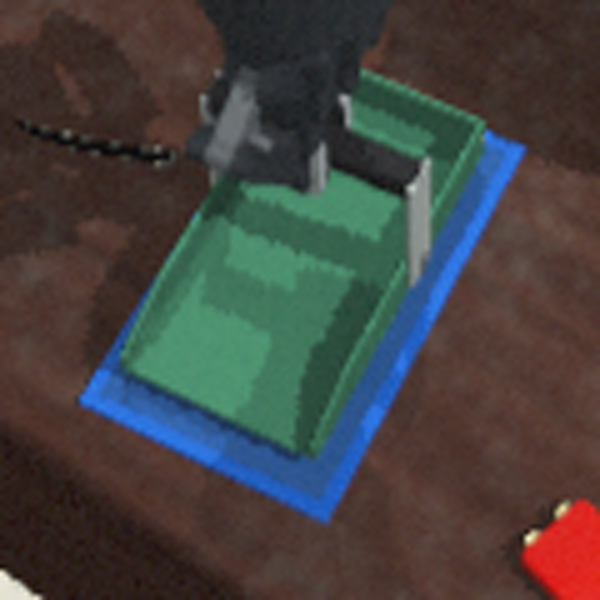

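The tray is over the mat, parallel to it, with similar margins all round. Lowering the last 8 mm slowly.

```bash
python3 -m handwheel '[[0,0,0.1,0,0,0],[0,0,0.1,0,0,0],[0,0,0.06,0,0,0],[0,0,0.04,0,0,0],[0,0,0,0,0,0]]'
python3 -c "
from h import *
p,R,s=now();show(s)
f=grab('wrist','w14')
g=grab('scene');cv2.imwrite('pics/m14.png',cv2.resize(g['pixels'][310:430,225:345],None,fx=5,fy=5,interpolation=cv2.INTER_CUBIC))
h=grab('side');cv2.imwrite('pics/n14.png',cv2.resize(h['pixels'][180:260,220:330],None,fx=7,fy=7,interpolation=2))
"
```

```text
clock: 30.22
position: [0.3467, 0.2453, 0.0614]
tool_rot: [-3.14, 0.001, -3.002]
force: [-0.5, 0.6, -1.6]
grip_width: 0.0128
{'clock': 30.225, 'qpos': [-0.23, 0.597, -0.676, 2.213, 0.724, 0.563, 0.252], 'position': [0.347, 0.245, 0.061], 'tool_rot': [-3.14, 0.001, -3.002], 'force': [-0.463, 0.637, -1.638], 'grip_width': 0.013}
```

View pics/m14.png

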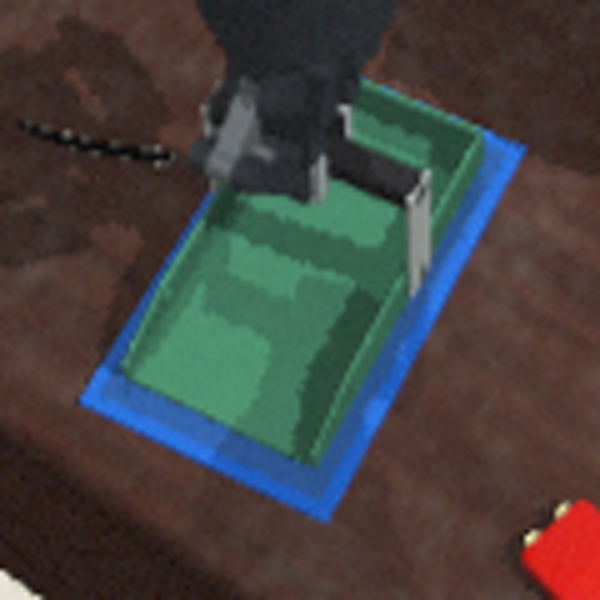

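View pics/n14.png

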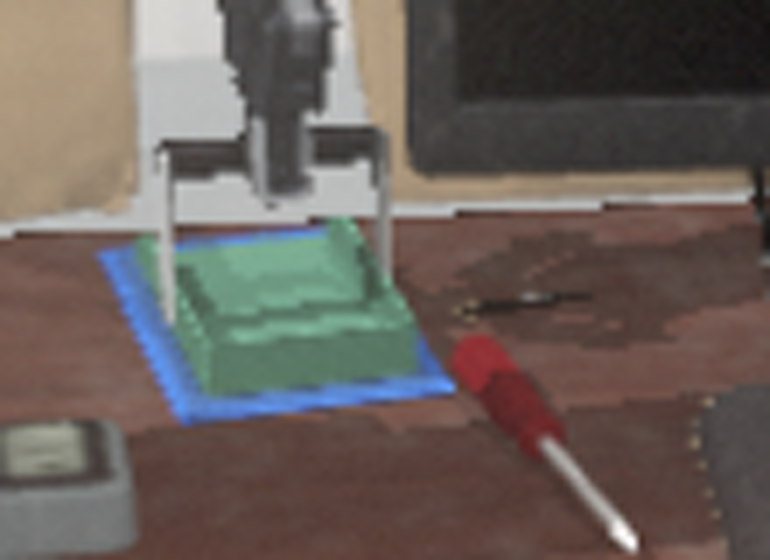

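```bash
python3 -m handwheel '[[0,0,0.03,0,0,0],[0,0,0.02,0,0,0],[0,0,0,0,0,0]]'
python3 - <<'E'
from h import *
p,R,s=now();show(s)
f=grab('scene'); g=grab('side')
q=lambda a,b:np.array([a/5+225-.4,b/5+310-.4]); d=lambda a,b:np.array([a/7+220-.43,b/7+180-.43])
x,r=fit([(f,(-.075,.043,.027),q(485,126)),(f,(.075,.043,.015),q(318,460)),(f,(.075,-.043,.006),q(123,376)),
 (g,(-.075,.043,.027),d(210,348)),(g,(-.075,-.043,.027),d(418,322)),(g,(-.075,.043,.003),d(212,395)),(g,(-.01,.046,.079),d(163,155)),(g,(-.01,-.046,.079),d(385,140)),(f,(-.01,.046,.079),q(418,180))],[.34,.25,1.7]); print('tray',x.round(4),np.degrees(x[2]).round(1));print(r.round(1).tolist())
E
```

```text
clock: 30.75
position: [0.3469, 0.2453, 0.061]
tool_rot: [-3.14, 0.002, -3.002]
force: [-5.8, -5.0, 31.0]
grip_width: 0.0129
{'clock': 30.75, 'qpos': [-0.232, 0.597, -0.674, 2.213, 0.727, 0.561, 0.249], 'position': [0.347, 0.245, 0.061], 'tool_rot': [-3.14, 0.002, -3.002], 'force': [-5.771, -4.967, 31.018], 'grip_width': 0.013}
tray [0.3457 0.2536 1.7221] 98.7
[[-0.2, 0.8], [-0.1, -0.3], [0.0, 0.4], [0.1, 0.4], [0.9, 0.6], [0.1, 1.7], [0.2, 2.0], [0.6, 1.0], [0.7, 2.7]]
```

The tray has made contact (31 N). The fit puts it within 2 mm of the mat centre and 0.7° of its axis. I ease off a little and open.

```bash
python3 -m handwheel '[[0,0,-0.02,0,0,0],[0,0,0,0,0,0]]'
python3 -m handwheel '[[0,0,0,0,0,0],[0,0,0,0,0,0],[0,0,0,0,0,0],[0,0,0,0,0,0],[0,0,0,0,0,0],[0,0,0,0,0,0]]' -1
python3 -m handwheel '[[0,0,-0.3,0,0,0],[0,0,-0.7,0,0,0],[0,0,-0.9,0,0,0],[0,0,-0.9,0,0,0],[0,0,-0.9,0,0,0],[0,0,-0.9,0,0,0],[0,0,-0.9,0,0,0],[0,0,-0.6,0,0,0]]'
python3 - <<'E'
from h import *
p,R,s=now();show(s)
f=grab('wrist','w15')
for r in bot.trace(f,'cell_1')[:4]: print(r['score'],r['point'])
g=grab('scene','s15');h=grab('side','d15')
E
```

```text
clock: 31.1
position: [0.3469, 0.2454, 0.0611]
tool_rot: [-3.14, 0.002, -3.002]
force: [-1.9, -2.6, 13.3]
grip_width: 0.0128
clock: 31.85
position: [0.3468, 0.2453, 0.0607]
tool_rot: [-3.14, 0.001, -3.002]
force: [0.1, 0.4, -0.6]
grip_width: 0.0853
clock: 32.85
position: [0.3466, 0.2455, 0.2144]
tool_rot: [-3.14, 0.002, -3.002]
force: [0.0, 1.2, -0.2]
grip_width: 0.0855
{'clock': 32.85, 'qpos': [0.014, 0.34, -0.933, 2.084, 0.357, 0.882, 0.587], 'position': [0.347, 0.246, 0.214], 'tool_rot': [-3.14, 0.002, -3.002], 'force': [0.031, 1.215, -0.174], 'grip_width': 0.085}
0.9 [407.1, 26.5]
```

View pics/w15.png

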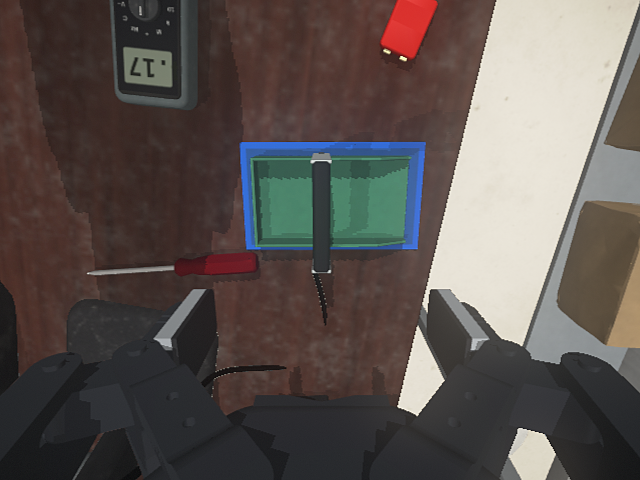

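View pics/s15.png

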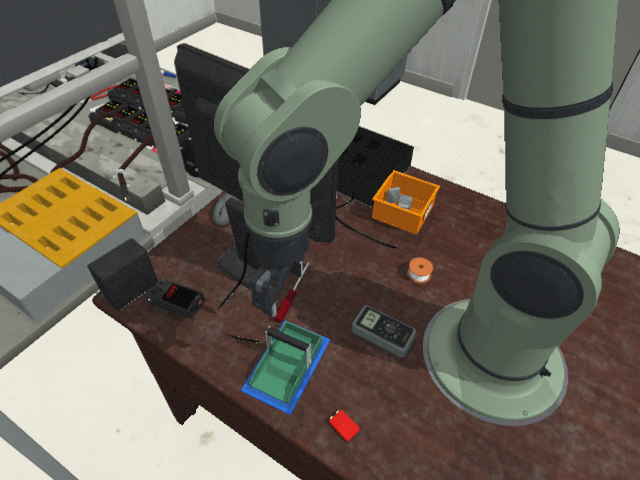

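View pics/d15.png

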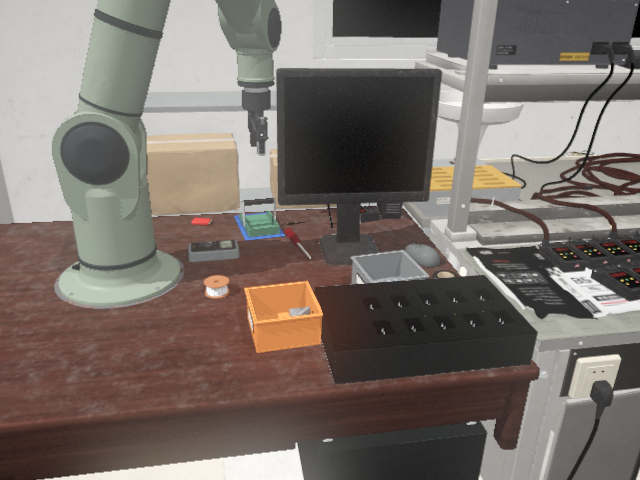

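The tray stands empty on the mat, released and lengthwise. The driver, the multimeter and the red cell have not moved. I zoom in to count the cells in the box and to check the centring.

```bash
python3 - <<'E'
from h import *
g=cv2.imread('pics/s15.png');h=cv2.imread('pics/d15.png')
a=np.hstack([cv2.resize(h[275:355,240:330],(400,360),interpolation=2),cv2.resize(g[165:235,365:445],(400,360),interpolation=2)]);cv2.imwrite('pics/b15.png',a)
f=grab('wrist')
for c,z in [((241,143),.003),((425,143),.003),((417,250),.003),((252,158),.027),((257,246),.027),((411,155),.015),((405,244),.015),((313,158),.086),((320,270),.086)]: print(c,ray(f,c,z).round(4))
u=np.array([np.cos(1.7107),np.sin(1.7107)]);v=np.array([-u[1],u[0]])
for c,z in [((252,158),.027),((257,246),.027),((411,155),.015),((405,244),.015)]:
    e=ray(f,c,z)[:2]-[.3441,.2542]; print('mat frame',(e@u).round(4),(e@v).round(4))
for ff in [grab('scene'),grab('side')]:
  for r in bot.trace(ff,'cell_1')[:6]: print(round(r['score'],2),r['point'],r['region'].sum())
E
```

```text
(241, 143) [0.3021 0.1602 0.003 ]
(425, 143) [0.2776 0.3355 0.003 ]
(417, 250) [0.3854 0.351  0.003 ]
(252, 158) [0.3122 0.1762 0.027 ]
(257, 246) [0.3956 0.1881 0.027 ]
(411, 155) [0.2901 0.3215 0.015 ]
(405, 244) [0.3771 0.3338 0.015 ]
(313, 158) [0.2994 0.2317 0.086 ]
(320, 270) [0.3876 0.2492 0.086 ]
mat frame -0.0728 0.0425
mat frame -0.0726 -0.0418
mat frame 0.0742 0.0441
mat frame 0.0742 -0.0438
0.91 [343.0, 427.1] 567
0.73 [284.7, 360.5] 3395
0.57 [406.6, 199.2] 135
0.57 [390.3, 194.3] 194
0.57 [202.1, 221.8] 128
0.55 [303.5, 312.2] 89
0.24 [289.9, 236.2] 148
```

View pics/b15.png

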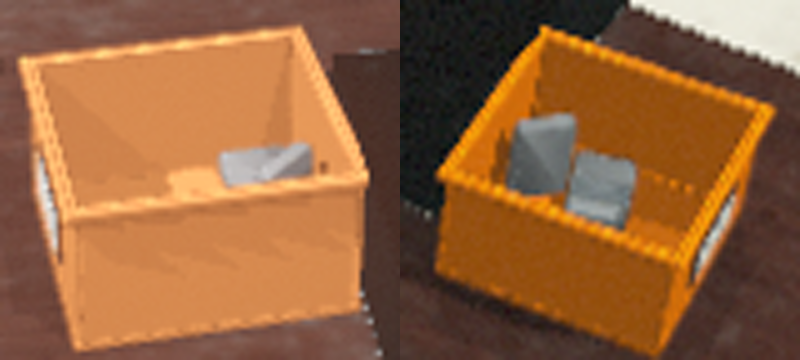

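The tray is centred within about 1 mm. Only two cells show clearly, so the third may lie under the propped one. There is time to look from above the box.

```bash
python3 - <<'E'
from h import *
p,R,s=now();D=PI/180
plan(p,R,[((.255,.15,.36),(PI,0,165*D),10),((.25,-.13,.36),(PI,0,80*D),14),((.29,-.2,.36),(PI,0,52*D),5)])
E
```

```text
-> [0.255 0.15  0.36 ] n 10
[[0.41,-0.33,-0.59,0,0,0.0064],[0.4,-0.34,-0.59,0,0,0.0064],[0.39,-0.36,-0.59,0,0,0.0064],[0.37,-0.38,-0.59,0,0,0.0064],[0.36,-0.39,-0.59,0,0,0.0064],[0.34,-0.4,-0.59,0,0,0.0064],[0.32,-0.42,-0.59,-0.0001,0,0.0064],[0.31,-0.43,-0.59,0,0,0.0064]]
[[0.29,-0.44,-0.58,-0.0001,0.0001,0.0063],[0.27,-0.46,-0.59,0,0,0.0064]]
-> [ 0.25 -0.13  0.36] n 14
[[-0.19,-0.78,0,0,0,0.0169],[-0.27,-0.75,0,0,0,0.0169],[-0.35,-0.72,0,0,0,0.0169],[-0.43,-0.68,0,0,0,0.0169],[-0.5,-0.63,0,0,0,0.0168],[-0.56,-0.57,0,0,0,0.0169],[-0.62,-0.51,0,0,0,0.0168],[-0.67,-0.44,0,0,0,0.0169]]
[[-0.71,-0.37,0,0,0,0.0168],[-0.74,-0.29,0,0,0,0.0169],[-0.77,-0.21,0,0,0,0.0168],[-0.79,-0.13,0,0,0,0.0169],[-0.79,-0.04,0,0,0,0.0168],[-0.8,0.04,0,0,0,0.0169]]
-> [ 0.29 -0.2   0.36] n 5
[[-0.5,0.41,0,0,0,0.0156],[-0.45,0.46,0,0,0,0.0155],[-0.41,0.5,0,0,0,0.0156],[-0.35,0.54,0,0,0,0.0155],[-0.3,0.57,0,0,0,0.0156]]
end [ 0.29   -0.2     0.3601]
```

```bash
python3 -m handwheel '[[0.41,-0.33,-0.59,0,0,0.0064],[0.4,-0.34,-0.59,0,0,0.0064],[0.39,-0.36,-0.59,0,0,0.0064],[0.37,-0.38,-0.59,0,0,0.0064],[0.36,-0.39,-0.59,0,0,0.0064],[0.34,-0.4,-0.59,0,0,0.0064],[0.32,-0.42,-0.59,0,0,0.0064],[0.31,-0.43,-0.59,0,0,0.0064]]'
python3 -m handwheel '[[0.29,-0.44,-0.58,0,0,0.0064],[0.27,-0.46,-0.59,0,0,0.0064],[-0.19,-0.78,0,0,0,0.0169],[-0.27,-0.75,0,0,0,0.0169],[-0.35,-0.72,0,0,0,0.0169],[-0.43,-0.68,0,0,0,0.0169],[-0.5,-0.63,0,0,0,0.0168],[-0.56,-0.57,0,0,0,0.0169]]'
python3 -m handwheel '[[-0.62,-0.51,0,0,0,0.0168],[-0.67,-0.44,0,0,0,0.0169],[-0.71,-0.37,0,0,0,0.0168],[-0.74,-0.29,0,0,0,0.0169],[-0.77,-0.21,0,0,0,0.0168],[-0.79,-0.13,0,0,0,0.0169],[-0.79,-0.04,0,0,0,0.0168],[-0.8,0.04,0,0,0,0.0169]]'
python3 -m handwheel '[[-0.5,0.41,0,0,0,0.0156],[-0.45,0.46,0,0,0,0.0155],[-0.41,0.5,0,0,0,0.0156],[-0.35,0.54,0,0,0,0.0155],[-0.3,0.57,0,0,0,0.0156]]'
python3 - <<'E'
from h import *
p,R,s=now();show(s)
f=grab('wrist','w16')
for r in bot.trace(f,'cell_1')[:6]: print(round(r['score'],2),r['point'],r['region'].sum())
E
```

```text
clock: 34.3
position: [0.273, 0.1689, 0.3315]
tool_rot: [-3.141, 0.001, 2.958]
force: [-0.0, -0.7, -0.2]
grip_width: 0.0853
clock: 35.3
position: [0.2526, 0.0291, 0.3604]
tool_rot: [3.141, 0.002, 2.239]
force: [0.1, -0.2, -0.0]
grip_width: 0.0854
clock: 36.3
position: [0.2497, -0.1305, 0.3605]
tool_rot: [3.14, 0.001, 1.392]
force: [0.7, -0.1, -0.6]
grip_width: 0.0857
clock: 36.92
position: [0.29, -0.2003, 0.3606]
tool_rot: [3.14, 0.0, 0.903]
force: [-0.4, -0.3, -0.2]
grip_width: 0.0855
{'clock': 36.925, 'qpos': [0.833, -0.065, -0.369, 2.025, -0.025, 1.176, -0.193], 'position': [0.29, -0.2, 0.361], 'tool_rot': [3.14, 0.0, 0.903], 'force': [-0.4, -0.297, -0.182], 'grip_width': 0.085}
0.81 [425.2, 190.4] 443
0.77 [411.4, 211.6] 909
0.73 [400.9, 163.7] 718
```

View pics/w16.png

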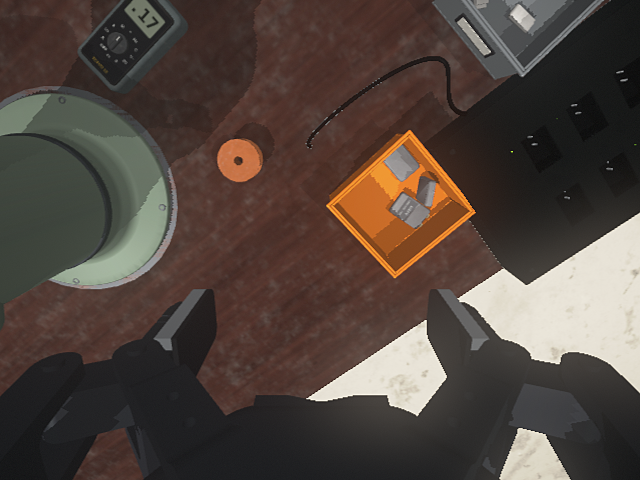

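All three cells are in the orange box, at (401,164), (425,190) and (411,212). The arm is free of everything, so I'm handing in.

```bash
python3 -m handwheel '[[0,0,0,0,0,0],[0,0,0,0,0,0]]'; python3 -c "
from h import *
print(bot.job_done())"
```

```text
clock: 37.28
position: [0.2896, -0.1995, 0.3609]
tool_rot: [3.14, 0.0, 0.908]
force: [-0.1, -0.7, 0.5]
grip_width: 0.0854
the job is handed in; nothing more can be done
None
```

I picked the tray up by its handle and carried it level round the near end of the monitor. I tipped it to about 36° with its mouth low over the orange box, and the cells slid off. I then set it back on the blue mat, let go, and handed the job in at about 37 s of the 61 s allowed.

**Last checks:**
- **Cells:** the final wrist picture shows all three cells in the orange box. Earlier views had shown only two clearly.
- **Tray:** it is empty and flat. Measured from the wrist camera it is about 1 mm off the mat centre. The scene and side cameras put it about 2 mm and 0.7° off, measured just before I let go.
- **Forces:** the highest wrist force I read was about 50 N, while gripping. Setting the tray down read 31 N. The limit is 120 N.
- **Other things on the desk:** the screwdriver, multimeter, tape and red look-alike cell showed no visible change. I did not count the clips in the grey box, but the arm never went near it.

No check failed.

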